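# Load and lock the watch pressure-test pot

## Robot

A 7-joint arm with a two-finger parallel gripper is mounted at the origin on the work surface. World frame = base frame: x ahead of the robot, y to its left, z up, the work surface at z = 0. Lengths are in m, angles in rad, forces in N, time in s.
With the tool pointing down it reaches from about 0.425 to 0.875 m from the base axis. Payload 4.7 kg.
Tool frame: the origin (TCP) lies midway between the tips of the shut fingers; the grasp point (between the pads) lies 19 mm behind it (ctrl.grip_depth is the distance from the TCP to the grasp point, in m); z points along the fingers, y is the direction in which the jaws open and shut (so a half turn about z gives the same grasp; the last joint's range is limited). The gripper opens to 87 mm and grips with 3 to 60 N. Pads are 19 mm wide; open, the fingers measure 117 mm over their backs; the gripper's body (75 mm by 190 mm) begins 51 mm behind the grasp point.
Start: joints at [1.125, 0.321, -0.07, 1.45, 0.023, 1.371, -0.057], TCP at [0.288, -0.583, 0.223] pointing down, gripper open.
Joint ranges: [-2.86, 2.86], [-0.3, 2.09], [-1.38, 1.24], [0.06, 2.45], [-1.56, 4.7], [0.09, 2.05], [-2.69, 2.69]. Speed limits (rad/s): [2.57, 2.57, 3.14, 3.14, 3.14, 3.14, 3.14].

## Interface

Orientations are given as a rotation vector (axis times angle).
In Python, from bench import ctrl gives the robot as it stands. The module is installed in compiled form; this text tells all that it offers.
- The arm moves only by the shell command python3 -m inch 'ROWS' [FORCE]. ROWS is JSON, a list of rows, each a list of 5 numbers: the opening, from -1 (shut) to 1 (fully open), so that 0 is half open, then the shift along the tool's x, y, z in mm, then the turn about the tool's z in rad. In form: [[fingers, tx, ty, tz, twist], ...]. A call has 1 to 5 rows; each row shifts and turns the pose as measured when the row begins, along the tool's axes as they then stand; what a row does not reach is not made up. A row lasts 1/8 s, in which the tool goes at most 62.5 mm and 10.7 degrees, less where a joint would pass 70% of its speed; a pose out of reach is approached as far as the arm can. A call is refused whole if a number of a shift passes 62.5 or a number of a turn 0.188, either way. A call with a gripper value outside its range is refused whole. The fingers move at their own pace and stop on an object; FORCE is the grip in N (left out, the last holds). Time passes only in rows, so rows that do not move let the fingers close. It gives the time, the measured TCP pose, the force and the opening at its end, in the units of the state.
- ctrl.get_state(): the state, without advancing time (a new reading comes with each control period).
- ctrl.get_image(name): name is "side" or "top"; returns a dict with "color" (400x640x3 uint8, red, green, blue), "range_z" (400x640 float32, m along the optical axis (not along the pixel's ray), 0 where there is no reading), "K" (3x3 intrinsics, pixels), "R" (3x3) and "t" (3): a world point X has camera coordinates R X + t. Camera axes: x right, y down, z forward; pixel columns grow to the right and rows downward; lengths in m; the calibration is good to about 2 mm. A picture is of the moment at which its call begins.
- ctrl.close_job(): hands the job in, once; it reports no verdict.
The state is a dict: "time": time; "joint_positions": joint angles; "qd": joint speeds; "joint_torque": joint torques, N m; "position": TCP position; "tool_rot": TCP orientation; "ft_force": force on the tool from outside, world axes, zero at the start; "torque": the same for the moment, N m; "grip_width": opening from 0.0 (shut) to 1.0 (fully open).
Only numpy, scipy, OpenCV 4.12 (cv2) and the standard library are available. Lean on these libraries where they do the work, as an engineer would, in place of code of your own. Each camera call takes 0.05 s, during which the arm holds its last target. There are 200 camera calls.

## Task

Put every watch holder that is on the bench into the round test pot, standing flat on its floor with the dial up. Then put the lid on the pot, turned so that the hole in its lug lines up with the hole in the pot's lug, push the locking pin fully home through both holes, and last swing the clamp all the way down onto the lid. Leave the other things on the bench where they are.

Things in the scene. Friction and masses are not known exactly. Their poses are not given: they have to be found in the camera images.
- holder1: Watch holder: grey plastic block 60 long (its x) x 34 wide (its y) x 30 high with a steel watch head (diameter 34, 10 high, white dial) on its top; 40 high overall, about 120 g. Origin: centre of its underside, z up. Grip it across the 34 mm width. Two to four of the four holders are present.
- holder2: Another holder like holder1.
- holder3: Another holder like holder1.
- holder4: Another holder like holder1.
- pot: Test pot fixed to the bench: grey round open chamber, outer diameter 190, inner diameter 168, rim 70 above the bench, inner floor 8 above the bench. Origin: centre of its underside on the bench, z up. A steel lug 46 x 46 x 16 stands out at +x with its top flush with the rim; the lever clamp is hinged at -x; a black gauge block 50 x 50 x 52 high stands against it at +y.
- pot_hole (a point): Centre of the top mouth of the vertical through hole (diameter 17) in the pot's lug: 118 from the pot's axis along the pot's +x, 70 above the bench. Its axes are the pot's.
- lid: Loose lid, 450 g: aluminium disc, diameter 188, 10 thick, over a black plug, diameter 164 (152 at its bottom), 8 deep, which drops into the pot with 2 mm of play all round. Origin: centre of the plug's underside, z up; disc 8 to 18 above it. Starts plug down on the bench; seated, its origin is 62 above the bench. A lug 46 x 46 x 10, level with the disc, stands out at its +x.
- lid_hole (a point): Centre of the lower mouth of the vertical through hole (diameter 17) in the lid's lug: 118 from the lid's axis along the lid's +x, 8 above the lid's origin. On the seated and lined-up lid it coincides with pot_hole.
- lid_grip (a point): Point in the lid's black upright grip bar, on the lid's axis, 42 above the lid's origin. The bar is 60 long along the lid's x, 16 wide along its y, and runs from 18 to 52 above the origin.
- pin: Loose steel locking pin, 90 g, upright in its stand: shank of diameter 12, 50 long, tapering to 6 over its lowest 12; above it a round knurled head of diameter 26, 32 high, by which it is gripped. Origin: centre of the lower tip, z up along the pin. Fully home through both lugs, the head sits on the lid's lug and the tip is 30 above the bench.
- pin_stand: Fixed wooden block 46 x 46 x 52 high with a vertical through hole of diameter 16 that holds the pin; the pin's head rests on its top. Origin: centre of its underside.
- clamp (a joint): Angle of the clamp arm about its hinge (rad): 0 = fully down, level on the lid, about 1.57 = upright, 2.4 = stop, leaning outwards. It starts at 1.7 to 2.1 and stays where it is left (friction 0.15 N m, about 2.5 N at its bar).
- clamp_hinge (a point): Hinge axis of the clamp, at pot x = -108, 86 above the bench; its axes are the pot's, the hinge line runs along the pot's y. When down, the arm points along the pot's +x, towards the middle of the lid.
- clamp_bar (a point): Middle of the black cross bar (diameter 12, 46 long along the pot's y) at the arm's free end, 62 from the hinge; 89 above the bench when down. Push it from its outer side and over, down onto the lid.
- loupe: Black loupe, a cone 34 wide, 30 high, standing on the bench. Not to be moved. Origin: centre of its underside.
- screwdriver: Screwdriver, 150 long, lying on the bench. Not to be moved. Origin near its middle.
- oil_jar: Amber glass jar with a cap, diameter 44, 60 high. Not to be moved. Origin: centre of its underside.
- parts_tray: White plastic divided tray 110 x 75 x 22. Not to be moved. Origin: centre of its underside.
- glass_pot: White ceramic cup, diameter 60, 40 high. Not to be moved. Origin: centre of its underside.
- bench_brush: Bench brush, 160 long, lying at the left. Not to be moved. Origin near its middle.
Things that resemble listed ones, but are neither listed nor needed, are in the scene too. What is shaped like the holder2 but purple is not meant.

How it is judged:
On the way, in this order (a step that is already met when the one before it is completed fails the run):
1. every holder present stands flat on the floor of the pot, dial up (horizontal distance between each of holder1, holder2, holder3, holder4 and pot below 0.075 m and z of each of holder1, holder2, holder3, holder4 in the frame of pot below 0.014 m and angle between each of holder1, holder2, holder3, holder4's own z axis and vertical below 0.15 rad), for 0.2 s.
2. the lid is seated on the pot with its hole over the pot's hole (z of lid in the frame of pot between 0.057 and 0.0645 m and horizontal distance between lid and pot below 0.006 m and angle between lid's own z axis and vertical below 0.05 rad and horizontal distance between lid_hole and pot_hole below 0.006 m), for 0.2 s.
3. the pin is home through both holes (z of pin in the frame of pot between 0.02 and 0.034 m and horizontal distance between pin and pot_hole below 0.009 m and angle between pin's own z axis and vertical below 0.15 rad), for 0.2 s.
4. the clamp is down on the lid (value of joint clamp below 0.08 rad), for 0.2 s.
At the end, for the whole second after the job is handed in: All present holders on the pot floor, within 0.3 rad of upright; lid within 2.5 mm of fully down and 6 mm of centred, holes within 6 mm of each other; pin upright in both holes, within 4 mm of home; clamp within 0.08 rad of down; lid and pin at rest (all of step 2 and all of step 3 and horizontal distance between each of holder1, holder2, holder3, holder4 and pot below 0.08 m and z of each of holder1, holder2, holder3, holder4 in the frame of pot below 0.018 m and angle between each of holder1, holder2, holder3, holder4's own z axis and vertical below 0.3 rad and value of joint clamp below 0.08 rad and linear speed of each of lid, pin below 0.02 m/s); the robot touches nothing.
It fails at once if one of the bystanders (loupe, screwdriver, oil jar, parts tray, white cup, brush) was moved by more than 30 mm (distance of any of loupe, screwdriver, oil_jar, parts_tray, glass_pot, bench_brush from where it was at the start of the episode above 0.03 m).
Of holder1, holder2, holder3, holder4 only 2 to 4 are there at a start; the rules pass over those that are not, and their reading is None.
At some moment in a run one of holder1, holder2, holder3, holder4 may be knocked a few centimetres aside while the robot is not near it.
It also fails if it takes over 210 s, if anything falls off the work surface, if the arm or the gripper's body presses on something with over 40 N, if the wrist force passes 120 N, or if a joint passes its speed limit or range.

## Working session

There is one attempt and no reset: what is moved stays moved. The work goes in short steps, Python scripts to look and compute and a shell command to move; the robot and the scene stay as the last step left them, time stands still between calls to the robot, and variables do not carry over. Pictures are saved under pics/ and viewed, about 12 in all and at most 16, crops included, and the job is handed in when it is done.

```bash
mkdir -p pics
cat > h.py <<'E'
import numpy as np, cv2
from bench import ctrl
from scipy.spatial.transform import Rotation as Ro
def cap(n):
    return ctrl.get_image(n)
def world(im):
    z=im["range_z"]; v,u=np.indices(z.shape); K=im["K"]
    P=np.stack([(u-K[0,2])/K[0,0]*z,(v-K[1,2])/K[1,1]*z,z],-1)
    W=(P-im["t"])@im["R"]   # R^T (p-t)
    W[z==0]=np.nan
    return W
def save(im,n): cv2.imwrite("pics/"+n,im["color"][:,:,::-1])
def st():
    s=ctrl.get_state(); print(round(s["time"],2),np.round(s["position"],4),np.round(s["tool_rot"],3),np.round(s["ft_force"],1),round(s["grip_width"],3))
    return s
E
python3 - <<'E'
from h import *
for n in("top","side"):
    i=cap(n); save(i,n+"0.png"); np.savez("/tmp/"+n+"0.npz",**i); print(n,i["K"],i["R"],i["t"])
s=st(); print(Ro.from_rotvec(s["tool_rot"]).as_matrix().round(3))
E
```

```text
top [[381.61564538   0.         325.0041243 ]
 [  0.         381.61564538 205.91033511]
 [  0.           0.           1.        ]] [[-0.06746689 -0.9977135  -0.00399819]
 [-0.97457458  0.06675932 -0.21388683]
 [ 0.21366469 -0.01053374 -0.97685026]] [0.07585083 0.56295363 1.13544816]
side [[500.41863866   0.         316.66978834]
 [  0.         500.41863866 197.17250541]
 [  0.           0.           1.        ]] [[-0.81777813 -0.57549924  0.00628896]
 [-0.44206588  0.62109875 -0.64715848]
 [ 0.36853315 -0.53201219 -0.76232956]] [0.46040852 0.2558404  1.23349526]
0.1 [ 0.2882 -0.5821  0.2216] [-3.057e+00 -7.160e-01  1.000e-03] [-0.4  0.7 -0.9] 0.998
[[ 0.896  0.444 -0.001]
 [ 0.444 -0.896  0.001]
 [-0.    -0.002 -1.   ]]
```

View pics/top0.png

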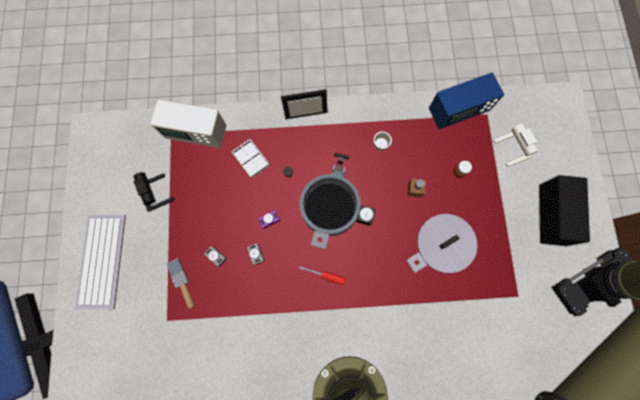

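View pics/side0.png

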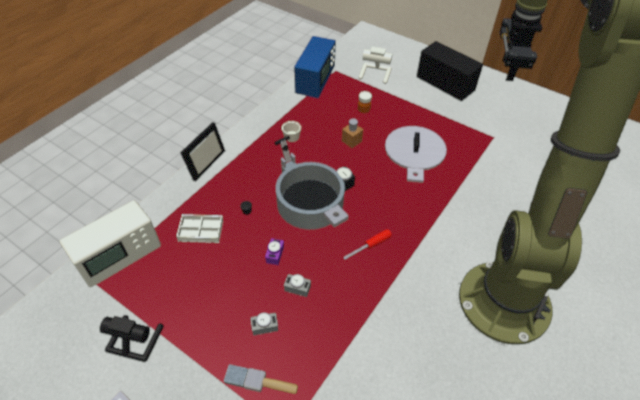

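The top view shows two grey holders at about (215,256) and (255,253) and a purple decoy at (268,218). The pot is at (330,205) with its lug at (319,240), the lid at (447,243) with its lug at (416,262), and the pin at (417,187).

Run:
```python
from h import *
for n,cs in (("top",dict(hA=(215,256),hB=(255,253),purple=(268,218))),("side",dict(hA=(264,322),hB=(298,284),purple=(274,251)))):
    im=dict(np.load(f"/tmp/{n}0.npz")); W=world(im); np.save(f"/tmp/{n}W.npy",W)
    print(n)
    for k,(u,v) in cs.items():
        sl=(slice(v-22,v+23),slice(u-26,u+27)); P=W[sl].reshape(-1,3); C=im["color"][sl].reshape(-1,3).astype(int)
        m=(P[:,2]>.02)&(P[:,2]<.06); Q=P[m]
        r=cv2.minAreaRect(Q[:,:2].astype(np.float32)*1000)
        d=m&(C.min(1)>190)
        print(k,m.sum(),"rect",np.round(r[0],1),np.round(r[1],1),round(r[2],1),"dial",np.nanmedian(P[d],0).round(4),d.sum(),"med z",np.median(Q[:,2]).round(3))
# pot, lid, pin via top and side
for n in("top","side"):
    im=dict(np.load(f"/tmp/{n}0.npz")); W=np.load(f"/tmp/{n}W.npy"); C=im["color"].astype(int); z=W[:,:,2]
    print(n)
    import scipy.ndimage as nd
    ok=(z>.006)&(z<.3)&(W[:,:,0]>.25)&(W[:,:,0]<.95)&(abs(W[:,:,1])<.6)
    L,k=nd.label(ok)
    for i in range(1,k+1):
        m=L==i
        if m.sum()<15: continue
        Q=W[m]; v,u=np.nonzero(m); r=cv2.minAreaRect(Q[:,:2].astype(np.float32)*1000)
        print(m.sum(),"px",int(u.mean()),int(v.mean()),"rect",np.round(r[0]),np.round(r[1]),round(r[2]),"zmax",Q[:,2].max().round(3),"zmed",np.median(Q[:,2]).round(3),"col",C[m].mean(0).astype(int))
```

```text
top
hA 218 rect [439.1 393. ] [60.4 34.1] 47.1 dial [0.4388 0.3943 0.0404] 62 med z 0.033
hB 216 rect [438.  265.6] [60.8 34. ] 18.8 dial [0.4366 0.2674 0.0406] 64 med z 0.033
purple 207 rect [545.9 219.1] [34.5 58.6] 22.7 dial [0.5451 0.2207 0.0405] 54 med z 0.032
side
hA 402 rect [436.  395.2] [60.1 37.2] 46.1 dial [0.4368 0.3931 0.0401] 104 med z 0.032
hB 359 rect [434.9 267.8] [60.5 35.9] 18.7 dial [0.4364 0.2654 0.0397] 86 med z 0.032
purple 285 rect [542.6 220.6] [34.8 64.1] 23.1 dial [0.5433 0.2193 0.0406] 68 med z 0.032
top
2486 px 465 100 rect [ 887. -451.] [ 95. 205.] 17 zmax 0.129 zmed 0.12 col [40 61 96]
1061 px 305 102 rect [922.  80.] [ 38. 150.] 5 zmax 0.115 zmed 0.073 col [77 73 68]
2573 px 189 122 rect [873. 478.] [240.  95.] 76 zmax 0.13 zmed 0.121 col [176 175 173]
84 px 516 131 rect [ 760. -593.] [48. 13.] 4 zmax 0.101 zmed 0.078 col [171 166 155]
197 px 382 139 rect [ 784. -169.] [57. 58.] 83 zmax 0.043 zmed 0.031 col [158 148 142]
71 px 500 138 rect [ 772. -573.] [16. 53.] 18 zmax 0.024 zmed 0.013 col [212 210 199]
75 px 242 145 rect [799. 302.] [21. 79.] 27 zma
[... 2489 characters left out ...]
0.028 col [52 35 37]
621 px 199 228 rect [759. 277.] [117.  83.] 34 zmax 0.027 zmed 0.016 col [159 159 149]
312 px 373 241 rect [357.  62.] [150.  26.] 69 zmax 0.03 zmed 0.02 col [177  52  47]
348 px 274 251 rect [543. 221.] [35. 64.] 23 zmax 0.045 zmed 0.031 col [131  94 139]
430 px 296 284 rect [435. 268.] [61. 36.] 19 zmax 0.047 zmed 0.03 col [133 133 129]
469 px 263 323 rect [442. 390.] [61. 52.] 45 zmax 0.045 zmed 0.031 col [139 138 135]
434 px 134 327 rect [666. 582.] [ 35. 122.] 90 zmax 0.103 zmed 0.088 col [54 54 53]
213 px 153 338 rect [623. 567.] [16. 74.] 21 zmax 0.021 zmed 0.014 col [62 57 57]
1095 px 255 380 rect [359. 501.] [160.  44.] 24 zmax 0.026 zmed 0.018 col [149 143 135]
```

Run:
```python
import cv2
t=cv2.imread("pics/top0.png");
a=t[140:285,190:490]; b=cv2.resize(a,None,fx=2.6,fy=2.6,interpolation=cv2.INTER_CUBIC); cv2.imwrite("pics/z1.png",b)
```

```text
(no output)
```

View pics/z1.png

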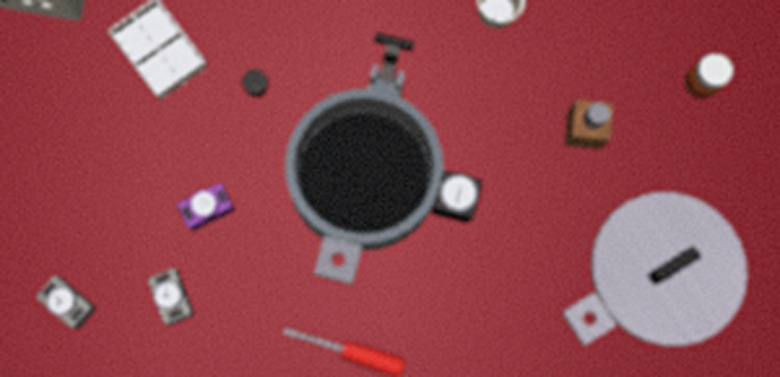

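```bash
cat >> h.py <<'E'
from scipy.optimize import least_squares
def circ(Q,r=None):
    c0=np.r_[np.median(Q,0),0.09 if r is None else r]
    f=(lambda p:np.hypot(*(Q-p[:2]).T)-(p[2] if r is None else r))
    return least_squares(f,c0,loss="soft_l1",f_scale=.002).x
def pix2w(im,u,v,z):
    d=np.linalg.inv(im["K"])@[u,v,1]; d=im["R"].T@d; o=-im["R"].T@im["t"]
    return o+d*(z-o[2])/d[2]
E
python3 - <<'E'
from h import *
for n in("top","side"):
    im=dict(np.load(f"/tmp/{n}0.npz")); W=np.load(f"/tmp/{n}W.npy").reshape(-1,3); C=im["color"].reshape(-1,3).astype(int)
    d=np.hypot(W[:,0]-.605,W[:,1]-.04)
    m=(abs(W[:,2]-.07)<.005)&(d<.12); Q=W[m][:,:2]
    # use ring: outer r 95 inner 84 -> mean 89.5
    p=circ(Q,.0895); q=Q[abs(np.hypot(*(Q-p[:2]).T)-.0895)<.012]; p=circ(q,.0895); print(n,"pot",p.round(4),len(q))
    e=np.hypot(*(Q-p[:2]).T); lug=Q[(e>.1)]; print(" lug",len(lug),lug.mean(0).round(4), np.degrees(np.arctan2(*(lug.mean(0)-p[:2])[::-1])).round(1))
    a=W[(abs(W[:,2]-.018)<.005)&(np.hypot(W[:,0]-.435,W[:,1]+.33)<.16)][:,:2]
    # lid: disc centre by minEnclosing of points, robust: mean of points in circle iterate
    c=np.array([.44,-.34])
    for _ in range(30):
        s=a[np.hypot(*(a-c).T)<.097]; c=c+1.0*(s.mean(0)-c)
    l=a[np.hypot(*(a-c).T)>.1]
    print(" lid",c.round(4),len(s),"lug",l.mean(0).round(4),len(l),np.degrees(np.arctan2(*(l.mean(0)-c)[::-1])).round(1))
    b=W[(W[:,2]>.035)&(W[:,2]<.07)&(np.hypot(*(W[:,:2]-c).T)<.06)]
    r=cv2.minAreaRect(b[b[:,2]>.045][:,:2].astype(np.float32)*1000); print(" bar",r,np.median(b[b[:,2]>.045],0))
    b=W[(W[:,2]>.076)&(np.hypot(W[:,0]-.62,W[:,1]+.27)<.05)]; print(" pin head",b.mean(0).round(4),len(b), cv2.minEnclosingCircle(b[:,:2].astype(np.float32)*1000))
    b=W[(abs(W[:,2]-.052)<.004)&(np.hypot(W[:,0]-.62,W[:,1]+.27)<.05)]; print(" stand",cv2.minAreaRect(b[:,:2].astype(np.float32)*1000))
    b=W[(W[:,2]>.1)&(np.hypot(W[:,0]-.74,W[:,1]-.01)<.08)]; print(" clamp", b.mean(0).round(4),b[:,2].max(), cv2.minAreaRect(b[:,:2].astype(np.float32)*1000))
im=dict(np.load("/tmp/top0.npz"))
print("pot hole",pix2w(im,319.6,240,.07),"lid hole",pix2w(im,416.9,262.3,.018))
E
```

```text
top pot [0.5755 0.0214 0.0895] 553
 lug 28 [ 0.6728 -0.0142] -20.1
 lid [ 0.4304 -0.3426] 2533 lug [ 0.3754 -0.2362] 167 117.3
 bar ((431.99395751953125, -343.66900634765625), (15.884903907775879, 60.14830017089844), 27.321910858154297) [ 0.4318181  -0.34329492  0.0515488 ]
 pin head [ 0.6151 -0.2626  0.0829] 59 ((616.36083984375, -264.0337829589844), 14.005836486816406)
 stand ((614.9534301757812, -263.48358154296875), (45.921443939208984, 47.726593017578125), 81.41084289550781)
 clamp [ 0.6932 -0.0193  0.1362] 0.1525695187944094 ((693.1256103515625, -17.60992431640625), (44.234798431396484, 31.856042861938477), 57.42622756958008)
side pot [0.5722 0.0234 0.0895] 613
 lug 44 [ 0.6723 -0.0119] -19.4
 lid [ 0.4222 -0.3295] 1758 lug [ 0.4133 -0.3064] 184 111.1
 bar ((428.17828369140625, -340.183837890625), (15.560362815856934, 66.47586822509766), 28.306129455566406) [ 0.42642566 -0.33769647  0.05071851]
 pin head [ 0.6121 -0.2602  0.0826] 48 ((613.1255493164062, -264.00701904296875), 17.613616943359375)
 stand ((612.0973510742188, -262.1140441894531), (51.325992584228516, 50.52448654174805), 81.99681091308594)
 clamp [ 0.6894 -0.0165  0.1322] 0.1518185683451588 ((694.5513305664062, -15.546390533447266), (40.35539245605469, 34.05620574951172), 32.99181365966797)
pot hole [0.45971698 0.06118798 0.07      ] lid hole [ 0.37527432 -0.23919215  0.018     ]
```

```bash
cat > to.py <<'E'
import sys; from h import *
# usage: to.py x y z(mm) phi(deg): tool-frame shift needed (no twist first) 
s=st(); R=Ro.from_rotvec(s["tool_rot"]).as_matrix(); phi=np.degrees(np.arctan2(R[1,0],R[0,0]))
x,y,z,p=map(float,sys.argv[1:5]); d=R.T@(np.array([x,y,z])/1000-s["position"])*1000
tw=-np.radians((p-phi+180)%360-180)
print("phi",phi.round(2),"shift",d.round(1),"norm",np.linalg.norm(d).round(1),"twist",round(tw,3),"tilt",np.degrees(np.arccos(-R[2,2])).round(2))
E
python3 -m inch '[[1,49,-29,0,0],[1,49,-29,0,0],[1,49,-29,0,0],[1,49,-29,0,0],[1,49,-29,0,0]]'
python3 -m inch '[[1,49,-29,0,0],[1,49,-29,0,0],[1,49,-29,0,0],[1,49,-29,0,0],[1,49,-29,0,0]]'
python3 to.py 437 266.5 150 18.8
```

```text
time: 0.72
position: [0.4429, -0.3416, 0.2179]
tool_rot: [-3.059, -0.696, 0.007]
ft_force: [0.8, -0.7, -0.3]
grip_width: 0.998
time: 1.35
position: [0.6038, -0.0969, 0.2161]
tool_rot: [-3.06, -0.694, 0.011]
ft_force: [0.3, -0.4, 0.6]
grip_width: 1.002
1.35 [ 0.6038 -0.0969  0.2161] [-3.06  -0.694  0.011] [ 0.3 -0.4  0.6] 1.002
phi 25.56 shift [   6.7 -399.4   68.1] norm 405.3 twist 0.118 tilt 0.44
```

```bash
python3 -m inch '[[1,1,-57,5,0],[1,1,-57,5,0],[1,1,-57,5,0],[1,1,-57,10,0],[1,1,-57,10,0]]' | head -1
python3 -m inch '[[1,1,-57,10,0],[1,1,-56,10,0],[1,0,0,0,0.118],[1,0,0,0,0]]' |head -1
python3 to.py 437 266.5 90 18.8
python3 - <<'E'
from h import *
for n,(u,v) in (("top",(255,253)),("side",(298,284))):
    i=cap(n); W=world(i); 
    P=W.reshape(-1,3); C=i["color"].reshape(-1,3).astype(int)
    for k,c in (("hA",(.438,.394)),("hB",(.437,.267))):
        m=(P[:,2]>.02)&(P[:,2]<.06)&(np.hypot(P[:,0]-c[0],P[:,1]-c[1])<.045)
        if m.sum()>20: print(n,k,m.sum(),cv2.minAreaRect(P[m][:,:2].astype(np.float32)*1000))
E
```

```text
time: 1.98
time: 2.48
2.48 [0.4288 0.2823 0.1583] [-3.089 -0.526  0.017] [-1.1 -0.  -0.6] 1.001
phi 19.32 shift [ 3.2 18.3 68.1] norm 70.5 twist 0.009 tilt 0.78
top hB 105 ((434.8088684082031, 269.34259033203125), (64.20303344726562, 30.57528305053711), 41.445125579833984)
side hA 405 ((436.671630859375, 394.56646728515625), (59.72407531738281, 36.540374755859375), 46.65108871459961)
side hB 299 ((434.615234375, 267.6275329589844), (61.30851745605469, 36.000091552734375), 19.53950309753418)
```

```bash
python3 -m inch '[[1,3,18,40,0],[1,0,0,50,0],[1,0,0,0,0]]' | head -1
python3 to.py 436.5 266.5 6 18.8
```

```text
time: 2.95
2.95 [0.44   0.264  0.0675] [-3.089 -0.524  0.012] [ 0.  -0.3 -0.6] 1.004
phi 19.26 shift [-2.1 -2.9 61.6] norm 61.7 twist 0.008 tilt 0.64
```

```bash
python3 -m inch '[[1,-2,-3,30,0.008],[1,0,0,28,0],[1,0,0,0,0]]' | head -1
python3 to.py 436.5 266.5 6 18.8
python3 -m inch '[[-1,0,0,0,0],[-1,0,0,0,0],[-1,0,0,0,0],[-1,0,0,0,0],[-1,0,0,0,0]]' 20
python3 -m inch '[[-1,0,0,-50,0],[-1,0,0,-50,0],[-1,0,0,-40,0]]'
python3 to.py 562 -12 150 -19.5
```

```text
time: 3.32
3.33 [0.4421 0.267  0.0142] [-3.09  -0.508 -0.   ] [0.1 0.4 0.2] 1.001
phi 18.68 shift [-5.4 -1.3  8.2] norm 10.0 twist -0.002 tilt 0.55
time: 3.95
position: [0.4463, 0.2686, 0.0202]
tool_rot: [-3.089, -0.507, -0.014]
ft_force: [-0.3, 0.1, 0.2]
grip_width: 0.517
time: 4.32
position: [0.4425, 0.2653, 0.1601]
tool_rot: [-3.09, -0.509, -0.0]
ft_force: [1.1, 0.3, 0.1]
grip_width: 0.174
4.33 [0.4425 0.2653 0.1601] [-3.09  -0.509 -0.   ] [1.1 0.3 0.1] 0.174
phi 18.7 shift [ 24.2 301.    7.2] norm 302.1 twist 0.667 tilt 0.56
```

```bash
cat > hold.py <<'E'
from h import *
for n in("top","side"):
    i=cap(n); W=world(i); P=W.reshape(-1,3)
    for k,c in (("hA",(.438,.394)),("hB",(.437,.267))):
        m=(P[:,2]>.02)&(P[:,2]<.055)&(np.hypot(P[:,0]-c[0],P[:,1]-c[1])<.055)
        if m.sum()>20:
            r=cv2.minAreaRect(P[m][:,:2].astype(np.float32)*1000); print(n,k,m.sum(),np.round(r[0],1),np.round(r[1],1),round(r[2],1),P[m][:,2].max().round(3))
    save(i,n+"_last.png")
E
python3 -m inch '[[0.2,0,0,0,0],[0.2,0,0,0,0],[0.2,0,0,0,0],[0.2,0,0,0,0]]' | head -2
python3 hold.py; python3 to.py 436.5 266.5 6 18.8
```

```text
time: 4.82
position: [0.4426, 0.2654, 0.1603]
side hA 406 [436.8 394.3] [59.6 36.7] 47.3 0.045
side hB 348 [435.  267.4] [61.4 35.9] 17.4 0.047
4.92 [0.4428 0.2656 0.1606] [-3.09e+00 -5.09e-01 -3.00e-03] [ 0.5  0.3 -0.2] 0.574
phi 18.71 shift [ -6.2  -1.5 154.6] norm 154.7 twist -0.001 tilt 0.57
```

```bash
python3 -m inch '[[0.2,-6,-1.5,50,0],[0.2,0,0,50,0],[0.2,0,0,30,0],[0.2,0,0,0,0]]' | head -1
python3 to.py 436.5 266.5 6 18.5; python3 -c "
from h import *;print(ctrl.get_state()['joint_positions'])"
```

```text
time: 5.42
5.42 [0.4371 0.2664 0.0269] [-3.09e+00 -5.08e-01 -3.00e-03] [-0.2  0.1  0.5] 0.603
phi 18.69 shift [-0.6 -0.1 20.9] norm 20.9 twist 0.003 tilt 0.6
[ 0.03814483  0.29136702 -0.70008149  1.98277424  0.22136166  0.93835138
 -2.01645914]
```

```bash
python3 -m inch '[[0.2,0,0,21,0],[0.2,0,0,3,0]]' | head -2
python3 to.py 436.5 266.5 6 18.5
python3 -m inch '[[-1,0,0,0,0],[-1,0,0,0,0],[-1,0,0,0,0],[-1,0,0,0,0]]' 20
python3 to.py 436.5 266.5 6 18.5
```

```text
time: 5.68
position: [0.4387, 0.2677, 0.0046]
5.67 [0.4387 0.2677 0.0046] [-3.089 -0.508 -0.008] [-0.6 -0.4  0.4] 0.599
phi 18.68 shift [-2.4  0.4 -1.4] norm 2.8 twist 0.003 tilt 0.71
time: 6.18
position: [0.4412, 0.2688, 0.0083]
tool_rot: [-3.088, -0.507, -0.017]
ft_force: [-0.1, 0.2, -1.3]
grip_width: 0.392
6.17 [0.4412 0.2688 0.0083] [-3.088 -0.507 -0.017] [-0.1  0.2 -1.3] 0.392
phi 18.66 shift [-5.2  0.7  2.3] norm 5.8 twist 0.003 tilt 0.94
```

```bash
python3 -m inch '[[-1,0,0,-40,0],[-1,0,0,-50,0],[-1,0,0,-50,0]]' | tail -1
python3 -m inch '[[-1,4,50,0,0],[-1,4,50,0,0],[-1,4,50,0,0],[-1,4,50,0,0],[-1,4,50,0,0]]' | tail -1
python3 -m inch '[[-1,0,0,0,0.17],[-1,0,0,0,0.17],[-1,0,0,0,0.17],[-1,0,0,0,0.15],[-1,0,0,0,0]]' | tail -1
python3 to.py 562.5 -12 90 -19.5
```

```text
grip_width: 0.389
grip_width: 0.391
grip_width: 0.385
7.8 [0.5403 0.029  0.1494] [-3.079  0.546 -0.007] [-0.5 -0.7 -1.2] 0.385
phi -20.11 shift [34.8 31.7 59. ] norm 75.5 twist -0.011 tilt 0.85
```

```bash
python3 -m inch '[[-1,35,32,0,-0.011],[-1,0,0,50,0],[-1,0,0,0,0]]' | tail -1
python3 to.py 562.5 -12 19 -19.5
python3 - <<'E'
from h import *
i=cap("side"); a=i["color"][120:250,230:400,::-1]; cv2.imwrite("pics/s2.png",cv2.resize(a,None,fx=4,fy=4,interpolation=cv2.INTER_CUBIC))
E
```

```text
grip_width: 0.389
8.18 [ 0.5634 -0.0125  0.0987] [-3.085  0.511 -0.009] [-1.   0.5 -0.6] 0.389
phi -18.82 shift [-1.3  1.  79.7] norm 79.7 twist 0.012 tilt 0.89
```

View pics/s2.png

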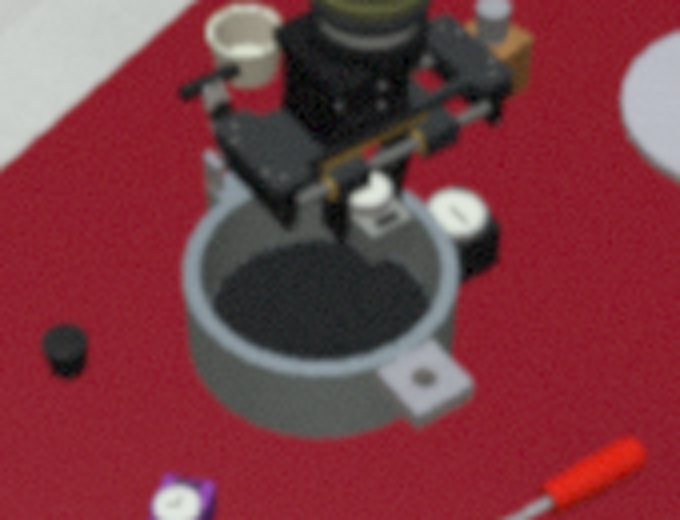

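```bash
python3 -m inch '[[-1,-1,1,40,0],[-1,0,0,25,0],[-1,0,0,0,0]]' | tail -1
python3 to.py 562.5 -12 17 -19.5; python3 -c "
from h import *
i=dict(np.load('/tmp/side0.npz')); print(pix2w(i,336.2,214.2,.07))"
```

```text
grip_width: 0.388
8.6 [ 0.5724 -0.0129  0.0433] [-3.085  0.505 -0.04 ] [ 0.1 -0.4 -1.5] 0.388
phi -18.6 shift [-10.2   2.8  26. ] norm 28.1 twist 0.016 tilt 1.69
[0.45867949 0.05966009 0.07      ]
```

```bash
python3 -m inch '[[-1,-11,3,25,0.016]]' | tail -3
python3 to.py 562.5 -12 17 -19.5; python3 -c "
from h import *
print(np.round(ctrl.get_state()['joint_positions'],3), np.round(ctrl.get_state()['joint_torque'],1))"
```

```text
tool_rot: [-3.08, 0.528, -0.054]
ft_force: [-0.4, -0.8, -1.9]
grip_width: 0.385
8.72 [ 0.5663 -0.0117  0.0224] [-3.08   0.528 -0.054] [-0.4 -0.8 -1.9] 0.385
phi -19.49 shift [-3.7  1.7  5.2] norm 6.6 twist 0.0 tilt 2.19
[ 0.354  0.337 -0.429  1.89   0.165  0.911 -2.061] [  0.3 -43.9  -4.2 -27.8  -0.1   0.3   0.3]
```

```bash
python3 -m inch '[[-1,-4,1,5,0]]' | sed -n '2p;4p'
python3 -m inch '[[0,0,0,0,0],[0,0,0,0,0]]'
python3 to.py 562.5 -12 17 -19.5
```

```text
position: [0.562, -0.0111, 0.018]
ft_force: [0.4, 0.3, -2.5]
time: 9.1
position: [0.5656, -0.011, 0.0223]
tool_rot: [-3.08, 0.525, -0.065]
ft_force: [-0.5, 0.6, 0.7]
grip_width: 0.483
9.1 [ 0.5656 -0.011   0.0223] [-3.08   0.525 -0.065] [-0.5  0.6  0.7] 0.483
phi -19.36 shift [-2.8  2.1  5.2] norm 6.3 twist 0.002 tilt 2.56
```

```bash
python3 -m inch '[[0,0,0,-40,0],[0,0,0,-55,0],[0.3,0,0,-40,0]]' | sed -n '2p;4p'
python3 to.py 437.5 394 150 47.1
python3 - <<'E'
from h import *
i=cap("side"); W=world(i).reshape(-1,3); d=np.hypot(W[:,0]-.5745,W[:,1]-.022)
m=(W[:,2]>.032)&(W[:,2]<.056)&(d<.075); print(m.sum(),cv2.minAreaRect(W[m][:,:2].astype(np.float32)*1000), W[m][:,2].max(),np.median(W[m],0))
E
```

```text
position: [0.5599, -0.0122, 0.1616]
ft_force: [-0.2, 0.1, -0.2]
9.47 [ 0.5599 -0.0122  0.1616] [-3.08   0.523 -0.064] [-0.2  0.1 -0.2] 0.55
phi -19.29 shift [-250.  -342.8   10.2] norm 424.4 twist -1.159 tilt 2.53
222 ((555.7818603515625, -7.288362503051758), (35.45136260986328, 62.4323844909668), 71.35576629638672) 0.05403232887246238 [ 0.5514002  -0.00265703  0.04015407]
```

```bash
sed -i 's/^print("phi"/print("toolz",R[:2,2].round(4),"q",np.round(s["joint_positions"],2))\n&/' to.py
python3 -m inch '[[0.3,-36,-49,0,0],[0.3,-36,-49,0,0],[0.3,-36,-49,0,0],[0.3,-36,-49,0,0]]' >/dev/null
python3 to.py 437.5 394 150 47.1
python3 -m inch '[[0.3,-36,-49,0,0],[0.3,-36,-49,0,0],[0.3,-30,-45,0,0]]' >/dev/null
python3 -m inch '[[0.3,0,0,0,-0.18],[0.3,0,0,0,-0.18],[0.3,0,0,0,-0.18],[0.3,0,0,0,-0.18],[0.3,0,0,0,-0.18]]'  >/dev/null
python3 -m inch '[[0.3,0,0,0,-0.18],[0.3,0,0,0,-0.1]]' >/dev/null
python3 to.py 437.5 394 80 47.1; python3 hold.py
```

```text
10.03 [0.4985 0.2213 0.1733] [-3.073  0.542 -0.104] [1.3 0.  0.8] 0.644
toolz [0.0691 0.0075] q [ 0.12  0.12 -0.65  1.82  0.11  1.17 -2.48]
phi -20.05 shift [-117.7 -140.7   20.4] norm 184.6 twist -1.172 tilt 3.99
11.28 [0.4648 0.3532 0.1805] [2.826 1.335 0.124] [-0.3 -0.7 -0.2] 0.649
toolz [0.0774 0.0214] q [-0.33  0.17 -0.43  1.73  0.12  1.18 -1.48]
phi 50.68 shift [  7.6 -51.6  98.9] norm 111.8 twist 0.062 tilt 4.61
top hA 80 [443.6 381.2] [49.4 15.2] 40.1 0.044
side hA 404 [436.2 394.8] [59.7 36.8] 47.9 0.046
```

```bash
cat > q.py <<'E'
from h import *
s=ctrl.get_state(); R=Ro.from_rotvec(s["tool_rot"]).as_matrix(); print(round(s["time"],2),(s["position"]*1000).round(1),"toolz",R[:2,2].round(4),"q",np.round(s["joint_positions"],3))
E
python3 q.py
python3 -m inch '[[0.3,0,0,0,0],[0.3,0,0,0,0],[0.3,0,0,0,0],[0.3,0,0,0,0],[0.3,0,0,0,0]]' >/dev/null; python3 q.py
python3 -m inch '[[0.3,0,0,-50,0],[0.3,0,0,-50,0]]' >/dev/null; python3 q.py
python3 -m inch '[[0.3,0,0,50,0],[0.3,0,0,50,0]]' >/dev/null; python3 q.py
python3 -m inch '[[0.3,0,-50,0,0]]' >/dev/null; python3 q.py
python3 -m inch '[[0.3,50,0,0,0]]' >/dev/null; python3 q.py
python3 -m inch '[[0.3,-50,0,0,0]]' >/dev/null; python3 q.py
```

```text
11.38 [464.8 353.2 180.5] toolz [0.0774 0.0215] q [-0.33   0.174 -0.429  1.733  0.118  1.181 -1.484]
12.0 [465.2 353.6 181.5] toolz [0.0788 0.0223] q [-0.331  0.173 -0.428  1.732  0.118  1.181 -1.488]
12.25 [455.4 349.4 278.3] toolz [0.0704 0.0168] q [-0.324  0.108 -0.431  1.606  0.083  1.375 -1.461]
12.5 [467.8 355.8 187.2] toolz [0.0869 0.028 ] q [-0.33   0.169 -0.43   1.726  0.118  1.181 -1.489]
12.62 [431.5 383.  180.5] toolz [0.0834 0.0218] q [-0.383  0.16  -0.459  1.75   0.128  1.177 -1.584]
12.75 [457.5 422.5 182.7] toolz [0.0794 0.0197] q [-0.419  0.264 -0.466  1.632  0.177  1.211 -1.624]
12.88 [427.9 387.8 171.8] toolz [0.0667 0.0197] q [-0.38   0.181 -0.471  1.747  0.128  1.177 -1.586]
```

```bash
python3 -m inch '[[0.3,0,0,-60,0]]' >/dev/null; python3 q.py
python3 -m inch '[[0.3,0,0,12,0],[0.3,0,0,12,0],[0.3,0,0,12,0],[0.3,0,0,12,0],[0.3,0,0,12,0]]' >/dev/null; python3 q.py
python3 -m inch '[[0.3,0,0,-60,0]]' >/dev/null; python3 q.py
python3 -m inch '[[0.3,0,0,60,0]]' >/dev/null; python3 q.py
python3 -m inch '[[0.3,0,0,0,0]]' >/dev/null; python3 q.py
python3 -m inch '[[0.3,50,0,0,0]]' >/dev/null; python3 q.py
python3 -m inch '[[0.3,-10,0,0,0],[0.3,-10,0,0,0],[0.3,-10,0,0,0],[0.3,-10,0,0,0],[0.3,-10,0,0,0]]' >/dev/null; python3 q.py
```

```text
13.0 [412.5 375.6 213.9] toolz [ 0.0374 -0.0066] q [-0.373  0.14  -0.474  1.702  0.1    1.296 -1.565]
13.62 [416.9 377.6 154.6] toolz [ 0.0435 -0.0014] q [-0.379  0.187 -0.472  1.775  0.128  1.175 -1.587]
13.75 [411.8 374.3 208.5] toolz [ 0.0333 -0.0095] q [-0.372  0.144 -0.474  1.709  0.101  1.291 -1.566]
13.88 [419.1 379.9 160.9] toolz [0.0486 0.0036] q [-0.377  0.183 -0.474  1.766  0.127  1.18  -1.586]
14.0 [416.6 376.7 155.9] toolz [ 0.0409 -0.0033] q [-0.378  0.187 -0.472  1.772  0.127  1.18  -1.586]
14.12 [449.1 414.7 159.3] toolz [ 0.0436 -0.0035] q [-0.413  0.29  -0.472  1.649  0.177  1.212 -1.625]
14.75 [417.3 377.3 161.5] toolz [0.0471 0.0015] q [-0.371  0.178 -0.479  1.77   0.125  1.183 -1.585]
```

```bash
for k in 1 2; do
python3 -m inch '[[0.3,50,0,0,0],[0.3,-50,0,0,0],[0.3,0,0,-60,0]]' >/dev/null; python3 q.py
python3 -m inch '[[0.3,0,0,12,0],[0.3,0,0,12,0],[0.3,0,0,12,0],[0.3,0,0,12,0],[0.3,0,0,12,0]]' >/dev/null; python3 q.py
done
```

```text
15.12 [403.2 364.5 199. ] toolz [ 0.0082 -0.0283] q [-0.355  0.148 -0.488  1.725  0.098  1.303 -1.563]
15.75 [405.3 363.7 140.9] toolz [ 0.0168 -0.0228] q [-0.36   0.189 -0.485  1.802  0.125  1.18  -1.584]
16.12 [393.7 354.6 175.2] toolz [-0.0269 -0.0524] q [-0.347  0.171 -0.495  1.752  0.1    1.298 -1.564]
16.75 [394.4 354.1 114.3] toolz [-0.0216 -0.0471] q [-0.354  0.221 -0.491  1.826  0.129  1.173 -1.587]
```

```bash
python3 -m inch '[[0.3,30,0,0,0],[0.3,28,0,0,0]]' >/dev/null; python3 q.py
python3 -m inch '[[0.3,0,0,-60,0],[0.3,0,0,60,0],[0.3,0,0,20,0]]' >/dev/null; python3 q.py
python3 to.py 437.5 394 70 47.1
```

```text
17.0 [431.4 397.5 109.3] toolz [-0.0225 -0.0499] q [-0.401  0.346 -0.482  1.69   0.186  1.202 -1.633]
17.38 [433.4 399.6  91.3] toolz [-0.0221 -0.0465] q [-0.405  0.368 -0.479  1.702  0.196  1.168 -1.64 ]
17.38 [0.4334 0.3996 0.0913] [ 2.816  1.315 -0.062] [ 0.4  0.1 -0.1] 0.655
toolz [-0.0221 -0.0465] q [-0.4   0.37 -0.48  1.7   0.2   1.17 -1.64]
phi 50.02 shift [-0.6  6.4 21.4] norm 22.3 twist 0.051 tilt 2.95
```

```bash
python3 -m inch '[[0.3,0,6,40,0.051],[0.3,0,0,20,0]]' >/dev/null
python3 to.py 437.5 394 7 47.1
```

```text
17.62 [0.4374 0.3935 0.0291] [ 2.85   1.24  -0.058] [-0.1 -0.   0.5] 0.647
toolz [-0.0208 -0.0451] q [-0.42  0.43 -0.45  1.75  0.23  1.05 -1.71]
phi 47.0 shift [ 1.5 -0.6 22.1] norm 22.1 twist -0.002 tilt 2.84
```

```bash
python3 -m inch '[[0.3,1,-1,22,0]]' >/dev/null
python3 to.py 437.5 394 7 47.1
python3 -m inch '[[-1,0,0,2,0],[-1,0,0,0,0],[-1,0,0,0,0]]'
python3 -m inch '[[-1,0,0,0,0]]'; python3 q.py
```

```text
17.75 [0.4371 0.3941 0.006 ] [ 2.85   1.24  -0.057] [0.3 0.4 0.7] 0.648
toolz [-0.0204 -0.0445] q [-0.42  0.46 -0.44  1.77  0.25  1.01 -1.72]
phi 46.99 shift [ 0.2  0.3 -1. ] norm 1.1 twist -0.002 tilt 2.81
time: 18.12
position: [0.4366, 0.3936, 0.0029]
tool_rot: [2.85, 1.24, -0.06]
ft_force: [0.9, -0.4, 0.6]
grip_width: 0.401
time: 18.25
position: [0.437, 0.3939, 0.0036]
tool_rot: [2.85, 1.24, -0.058]
ft_force: [0.1, 0.1, -1.6]
grip_width: 0.39
18.25 [437.  393.9   3.6] toolz [-0.0211 -0.0449] q [-0.425  0.464 -0.444  1.77   0.247  1.01  -1.72 ]
```

```bash
python3 -m inch '[[-1,0,0,-50,0],[-1,0,0,-50,0],[-1,0,0,-45,0]]' | tail -1;python3 q.py
python3 -m inch '[[-1,-21,49,0,0],[-1,-21,49,0,0],[-1,-21,49,0,0],[-1,-21,49,0,0],[-1,-21,49,0,0]]' | tail -1
python3 -m inch '[[-1,-20,46,0,0],[-1,-20,46,0,0]]' | tail -1
python3 -m inch '[[-1,0,0,0,0.17],[-1,0,0,0,0.17],[-1,0,0,0,0.17],[-1,0,0,0,0.17],[-1,0,0,0,0.17]]' | tail -1
python3 -m inch '[[-1,0,0,0,0.16],[-1,0,0,0,0.15],[-1,0,0,0,0]]' | tail -1
python3 to.py 586.5 56 100 -19.5
```

```text
grip_width: 0.388
18.62 [438.1 398.2 148.7] toolz [-0.0273 -0.0501] q [-0.397  0.324 -0.479  1.632  0.167  1.28  -1.662]
grip_width: 0.387
grip_width: 0.388
grip_width: 0.387
grip_width: 0.391
20.5 [0.5935 0.0565 0.1724] [ 3.047e+00 -5.750e-01 -2.000e-03] [ 0.4 -0.2 -2.1] 0.391
toolz [-0.0087 -0.0399] q [-0.05  0.25 -0.13  1.64  0.07  1.27 -2.15]
phi -21.35 shift [-6.8  0.1 72.4] norm 72.7 twist -0.032 tilt 2.34
```

```bash
python3 -m inch '[[-1,-7,0,55,-0.032],[-1,0,0,55,0]]' | tail -1
python3 to.py 586.5 56 14 -19.5
```

```text
grip_width: 0.39
20.75 [0.5913 0.056  0.0664] [ 3.062 -0.514  0.018] [ 0.2 -0.2 -1.3] 0.39
toolz [ 0.0051 -0.0378] q [-0.05  0.33 -0.14  1.77  0.09  1.05 -2.13]
phi -19.05 shift [-5.4 -0.2 52.3] norm 52.6 twist 0.008 tilt 2.18
```

```bash
python3 -m inch '[[-1,-7,0,38,0]]' | tail -1
python3 to.py 586.5 56 13 -19.5
```

```text
grip_width: 0.388
20.88 [0.5844 0.0565 0.0264] [ 3.063 -0.51   0.016] [ 0.6 -0.2 -1.7] 0.388
toolz [ 0.0044 -0.0379] q [-0.05  0.37 -0.13  1.81  0.1   0.97 -2.14]
phi -18.88 shift [ 2.  -0.7 13.5] norm 13.6 twist 0.011 tilt 2.19
```

```bash
python3 -m inch '[[-1,2,-1,13,0]]' | sed -n '2p;4p'
python3 -m inch '[[-0.05,0,0,0,0],[-0.05,0,0,0,0]]' | sed -n '2p;4,5p'
python3 -m inch '[[-0.05,0,0,-40,0],[0,0,0,-55,0],[0.3,0,0,-55,0]]' | sed -n '2p;4p'
python3 to.py 540 -250 200 -62.5
python3 - <<'E'
from h import *
i=cap("side"); W=world(i).reshape(-1,3); d=np.hypot(W[:,0]-.5745,W[:,1]-.022)
m=(W[:,2]>.034)&(W[:,2]<.056)&(d<.075); print(m.sum(),cv2.minAreaRect(W[m][:,:2].astype(np.float32)*1000), W[m][:,2].max(),np.median(W[m],0))
cv2.imwrite("pics/s3.png",cv2.resize(i["color"][120:250,230:400,::-1],None,fx=4,fy=4,interpolation=cv2.INTER_CUBIC))
E
```

```text
position: [0.5841, 0.0563, 0.0111]
ft_force: [-2.8, -1.9, 6.7]
position: [0.587, 0.0566, 0.0134]
ft_force: [-0.2, -0.4, -0.4]
grip_width: 0.464
position: [0.5866, 0.0621, 0.1677]
ft_force: [1.0, 0.7, -0.1]
21.62 [0.5866 0.0621 0.1677] [ 3.064 -0.499  0.015] [ 1.   0.7 -0.1] 0.551
toolz [ 0.0035 -0.0377] q [-0.05  0.23 -0.15  1.68  0.08  1.24 -2.11]
phi -18.5 shift [ 55.3 311.6 -20.6] norm 317.2 twist 0.768 tilt 2.17
423 ((569.4486083984375, 25.471019744873047), (106.60871124267578, 63.723167419433594), 67.96795654296875) 0.05387652931217463 [0.56565691 0.0339503  0.04171791]
```

View pics/s3.png

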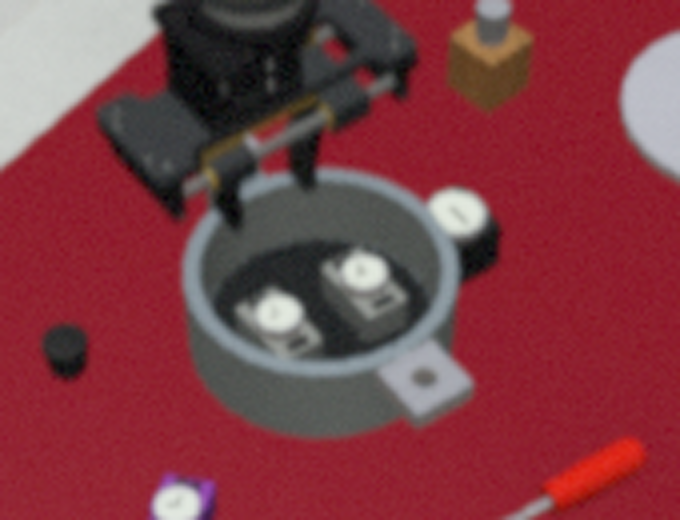

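```bash
python3 -m inch '[[0.3,11,58,-4,0],[0.3,11,58,-4,0],[0.3,11,58,-4,0],[0.3,11,58,-4,0],[0.3,11,58,-4,0]]' >/dev/null
python3 -m inch '[[0.3,0,0,0,0.18],[0.3,0,0,0,0.18],[0.3,0,0,0,0.18],[0.3,0,0,0,0.18],[0.3,0,0,0,0.05]]' >/dev/null
python3 to.py 431.5 -343 100 -62.5
```

```text
22.93 [ 0.5622 -0.2406  0.2319] [ 2.667 -1.645  0.122] [ 0.9 -0.3 -0.2] 0.651
toolz [ 0.0633 -0.0452] q [ 0.24  0.17  0.12  1.62 -0.    1.28 -2.32]
phi -63.4 shift [ 23.9 167.5 127.8] norm 212.1 twist -0.016 tilt 4.46
```

```bash
python3 -m inch '[[0.3,8,55,10,0],[0.3,8,55,10,0],[0.3,8,55,10,0]]' >/dev/null; python3 q.py
python3 -m inch '[[0.3,45,-20,0,0],[0.3,-45,20,0,0],[0.3,0,0,-60,0]]' >/dev/null; python3 q.py
python3 -m inch '[[0.3,0,0,12,0],[0.3,0,0,12,0],[0.3,0,0,12,0],[0.3,0,0,12,0],[0.3,0,0,12,0]]' >/dev/null; python3 q.py
python3 to.py 431.5 -343 100 -62.5
```

```text
23.3 [ 432.6 -337.9  202.9] toolz [ 0.0776 -0.0499] q [ 0.397  0.043  0.227  1.82  -0.016  1.188 -2.035]
23.68 [ 411.2 -331.4  240.4] toolz [ 0.0354 -0.0271] q [ 3.940e-01  1.300e-02  2.360e-01  1.771e+00 -2.000e-03  1.313e+00
 -2.042e+00]
24.3 [ 418.4 -336.6  186.6] toolz [ 0.0515 -0.0368] q [ 0.399  0.05   0.238  1.844 -0.014  1.186 -2.031]
24.3 [ 0.4184 -0.3366  0.1866] [ 2.673 -1.64   0.099] [-0.1 -0.1 -0.8] 0.651
toolz [ 0.0515 -0.0368] q [ 0.4   0.05  0.24  1.84 -0.01  1.19 -2.03]
phi -63.11 shift [ 6.8 -6.2 87.3] norm 87.8 twist -0.011 tilt 3.63
```

```bash
for k in 1 2; do
python3 -m inch '[[0.3,47,-21,0,0],[0.3,-45,20,0,0],[0.3,0,0,-60,0]]' >/dev/null
python3 -m inch '[[0.3,0,0,15,0],[0.3,0,0,15,0],[0.3,0,0,15,0],[0.3,0,0,15,0],[0.3,0,0,15,0]]' >/dev/null; python3 q.py; done
python3 to.py 431.5 -343 60 -62.5
```

```text
25.3 [ 409.6 -330.2  143.1] toolz [ 0.0106 -0.0139] q [ 0.395  0.099  0.243  1.883 -0.021  1.146 -2.025]
26.3 [ 398.5 -323.   100.6] toolz [-0.029  0.008] q [ 0.393  0.149  0.248  1.921 -0.029  1.104 -2.018]
26.3 [ 0.3985 -0.323   0.1006] [ 2.671 -1.637 -0.045] [0.4 0.4 0.2] 0.652
toolz [-0.029  0.008] q [ 0.39  0.15  0.25  1.92 -0.03  1.1  -2.02]
phi -63.01 shift [ 33.6 -21.2  39.5] norm 56.0 twist -0.009 tilt 1.72
```

```bash
python3 -m inch '[[0.3,33,-21,0,-0.009],[0.3,0,0,30,0]]' >/dev/null
python3 to.py 431.5 -343 23 -62.5
python3 - <<'E'
from h import *
for n in("top","side"):
    i=cap(n); save(i,n+"_lid.png"); W=world(i); P=W.reshape(-1,3)
    m=(P[:,2]>.044)&(P[:,2]<.058)&(np.hypot(P[:,0]-.431,P[:,1]+.343)<.045); print(n,m.sum())
    if m.sum()>20: print(cv2.minAreaRect(P[m][:,:2].astype(np.float32)*1000))
i=cv2.imread("pics/top_lid.png")[180:300,370:500]; j=cv2.imread("pics/side_lid.png")[90:210,350:480]
cv2.imwrite("pics/l1.png",cv2.resize(np.hstack([i,j]),None,fx=3,fy=3,interpolation=cv2.INTER_CUBIC))
E
```

```text
26.55 [ 0.4328 -0.3436  0.0682] [ 2.679 -1.625 -0.041] [-0.4 -0.5 -0.4] 0.648
toolz [-0.0268  0.0068] q [ 0.4   0.26  0.25  1.86 -0.06  1.05 -1.99]
phi -62.48 shift [-0.3 -0.1 45.3] norm 45.3 twist 0.0 tilt 1.58
top 71
((429.423828125, -338.6116943359375), (16.002452850341797, 47.689117431640625), 27.372390747070312)
side 84
((429.4422302246094, -342.5744323730469), (15.619945526123047, 65.0763931274414), 28.495349884033203)
```

View pics/l1.png

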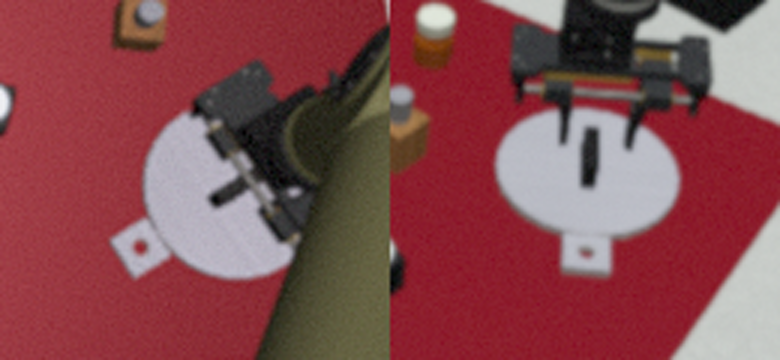

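```bash
python3 -m inch '[[0.3,0,0,28,0],[0.3,0,0,16,0]]' | sed -n '4p'
python3 to.py 431 -343 23 -62.5
```

```text
ft_force: [-0.5, -0.9, -0.7]
26.9 [ 0.4256 -0.3401  0.02  ] [ 2.678 -1.626 -0.059] [-0.5 -0.9 -0.7] 0.646
toolz [-0.0364  0.013 ] q [ 0.41  0.32  0.24  1.9  -0.08  0.97 -1.98]
phi -62.56 shift [ 5.  -3.3 -3.2] norm 6.8 twist -0.001 tilt 2.22
```

```bash
python3 -m inch '[[0.3,5,-3,-3,0]]' >/dev/null; python3 to.py 431 -343 23 -62.5
python3 -m inch '[[-1,0,0,0,0],[-1,0,0,0,0],[-1,0,0,0,0],[-1,0,0,0,0],[-1,0,0,0,0]]' 45
python3 to.py 431 -343 23 -62.5
```

```text
27.02 [ 0.4303 -0.3431  0.0226] [ 2.678 -1.627 -0.061] [ 0.1 -1.2  0.6] 0.649
toolz [-0.0372  0.0135] q [ 0.41  0.33  0.24  1.88 -0.08  0.98 -1.98]
phi -62.58 shift [ 0.2 -0.6 -0.4] norm 0.8 twist -0.001 tilt 2.27
time: 27.65
position: [0.4321, -0.3445, 0.0254]
tool_rot: [2.678, -1.627, -0.053]
ft_force: [-1.9, 0.0, 5.0]
grip_width: 0.181
27.65 [ 0.4321 -0.3445  0.0254] [ 2.678 -1.627 -0.053] [-1.9  0.   5. ] 0.181
toolz [-0.0333  0.0109] q [ 0.41  0.32  0.24  1.88 -0.08  0.98 -1.98]
phi -62.58 shift [-1.8  0.2  2.5] norm 3.0 twist -0.001 tilt 2.01
```

```bash
python3 -m inch '[[-1,0,0,-35,0],[-1,0,0,-45,0],[-1,0,0,-45,0],[-1,0,0,-30,0]]' | tail -2; python3 q.py
python3 -m inch '[[-1,-32,-37,0,0],[-1,-32,-37,0,0],[-1,-32,-37,0,0],[-1,-32,-37,0,0],[-1,-32,-37,0,0]]' | tail -1; python3 q.py
python3 -m inch '[[-1,-32,-37,0,-0.05],[-1,-32,-37,0,-0.05],[-1,-20,-20,0,0]]' | tail -1
python3 to.py 574 22 170 -19.5
```

```text
ft_force: [0.8, 0.1, -3.5]
grip_width: 0.179
28.15 [ 433.4 -343.1  177.9] toolz [-0.0452  0.0185] q [ 0.388  0.178  0.255  1.725 -0.034  1.292 -2.013]
grip_width: 0.179
28.77 [ 524.  -116.1  177.1] toolz [-0.0456  0.0153] q [ 0.112  0.146  0.067  1.757 -0.017  1.287 -2.491]
grip_width: 0.18
29.15 [0.5643 0.0095 0.1738] [ 2.749 -1.498 -0.082] [-0.3 -1.2 -3.5] 0.18
toolz [-0.0506  0.0163] q [-0.03  0.21 -0.03  1.69 -0.01  1.29 -2.62]
phi -57.21 shift [ -5.1 -15.1   3.5] norm 16.3 twist -0.658 tilt 3.05
```

```bash
python3 -m inch '[[-1,0,0,0,-0.165],[-1,0,0,0,-0.165],[-1,0,0,0,-0.165],[-1,0,0,0,-0.155],[-1,0,0,0,0]]' | tail -1
python3 to.py 574 22 140 -19.5
python3 - <<'E'
from h import *
for n in("top","side"):
    i=cap(n); save(i,n+"_l2.png"); np.savez("/tmp/"+n+"2.npz",**i)
i=cv2.imread("pics/top_l2.png")[140:280,260:400]; j=cv2.imread("pics/side_l2.png")[90:250,220:400]
cv2.imwrite("pics/l2.png",np.hstack([cv2.resize(i,(400,400),interpolation=cv2.INTER_CUBIC),cv2.resize(j,(400,356),interpolation=cv2.INTER_CUBIC)[:400] if 0 else cv2.resize(j,(400,400),interpolation=cv2.INTER_CUBIC)]))
E
```

```text
grip_width: 0.18
29.77 [0.5605 0.0146 0.1676] [-3.093  0.5    0.1  ] [-0.5  0.3 -3.6] 0.18
toolz [-0.0617  0.017 ] q [ 0.02  0.22 -0.1   1.69 -0.    1.29 -1.96]
phi -18.38 shift [ 12.2 -11.4  26.9] norm 31.6 twist 0.02 tilt 3.67
```

View pics/l2.png

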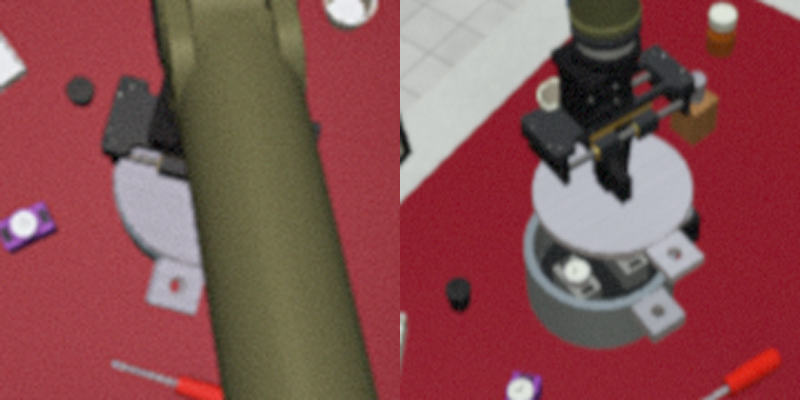

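```bash
cat > lid.py <<'E'
import sys; from h import *
def holepos(im,uv,z,dark=True):
    # refine: sub-pixel centroid of pixels differing from lug colour within 4px
    u,v=uv; C=im["color"].astype(float).sum(2); u0,v0=int(round(u)),int(round(v)); w=5
    p=C[v0-w:v0+w+1,u0-w:u0+w+1]; ref=np.percentile(p,75); d=np.clip(ref-40-p,0,None); vv,uu=np.indices(p.shape)
    g=(np.hypot(uu-w,vv-w)<5); d=d*g
    return (uu*d).sum()/d.sum()+u0-w,(vv*d).sum()/d.sum()+v0-w
def lidinfo(f,zmin,zmax,uvlid,uvpot,c=(.565,.015)):
    im=dict(np.load(f)); W=world(im).reshape(-1,3)
    C=im["color"].reshape(-1,3).astype(int)
    m=(W[:,2]>zmin)&(W[:,2]<zmax)&(C.min(1)>120)&(np.hypot(W[:,0]-c[0],W[:,1]-c[1])<.15)
    Q=W[m]; A=np.c_[Q[:,:2]-c,np.ones(len(Q))]; co=np.linalg.lstsq(A,Q[:,2],rcond=None)[0]
    for _ in range(3):
        k=abs(A@co-Q[:,2])<.004; co=np.linalg.lstsq(A[k],Q[k,2],rcond=None)[0]
    print(len(Q),k.sum(),"slope",co[:2].round(4),"z at c",co[2].round(4),"tilt deg",np.degrees(np.hypot(*co[:2])).round(2))
    if uvlid is not None:
        a=holepos(im,uvlid,0); b=pix2w(im,*a,co[2]+0.1*0); 
        for _ in range(3): b=pix2w(im,*a,co[2]+co[:2]@(b[:2]-c))
        print("lid hole px",np.round(a,1),"world",b.round(4))
    if uvpot is not None:
        a=holepos(im,uvpot,0); print("pot hole px",np.round(a,1),pix2w(im,*a,.07).round(4))
    return Q[k]
E
python3 - <<'E'
from lid import *
Q=lidinfo("/tmp/side2.npz",.13,.19,(344.2,191.6),(336.6,214.4))
h=cv2.convexHull(Q[:,:2].astype(np.float32))[:,0]; print(circ(h,.094).round(4))
i=dict(np.load("/tmp/side0.npz")); a=holepos(i,(336.2,214.2),0); print(pix2w(i,*a,.07))
i=dict(np.load("/tmp/top0.npz")); a=holepos(i,(319.6,240),0); print(a,pix2w(i,*a,.07))
a=holepos(i,(416.9,262.3),0); print(a,pix2w(i,*a,.018))
Q=lidinfo("/tmp/top2.npz",.13,.19,(260+178/2.857,140+286/2.857),None)
st()
E
```

```text
2405 2304 slope [-0.033   0.0159] z at c 0.1598 tilt deg 2.1
lid hole px [343.4 190.9] world [0.4464 0.0519 0.1643]
pot hole px [335.7 214. ] [0.4601 0.0601 0.07  ]
[0.5529 0.019  0.094 ]
[0.46009452 0.06005979 0.07      ]
(np.float64(319.49613402061857), np.float64(239.17310996563575)) [0.46226827 0.06134104 0.07      ]
(np.float64(416.43931546948886), np.float64(261.98198603918036)) [ 0.37635897 -0.23786516  0.018     ]
938 880 slope [-0.0303  0.0073] z at c 0.1606 tilt deg 1.79
lid hole px [321.2 239.2] world [0.4495 0.0556 0.1644]
29.88 [0.5606 0.0145 0.1678] [-3.093  0.502  0.099] [ 1.4  0.1 -3.5] 0.18
```

```bash
python3 -m inch '[[-1,11,-11,0,0],[-1,0,0,20,0],[-1,0,0,20,0]]' | tail -2
python3 to.py 574.5 21.5 100 -18.4
```

```text
ft_force: [-0.2, -0.4, -4.0]
grip_width: 0.18
30.25 [0.5764 0.0236 0.1279] [-3.09   0.509  0.09 ] [-0.2 -0.4 -4. ] 0.18
toolz [-0.0553  0.0177] q [ 0.01  0.28 -0.1   1.7   0.01  1.22 -1.98]
phi -18.72 shift [ 0.5  2.6 28. ] norm 28.1 twist -0.006 tilt 3.33
```

```bash
python3 -m inch '[[-1,0,2,14,0],[-1,0,0,12,0]]' | tail -2
python3 to.py 574.5 21.5 88 -18.4
python3 - <<'E'
from lid import *
for n in("top","side"): np.savez("/tmp/"+n+"3.npz",**cap(n))
i=dict(np.load("/tmp/side3.npz")); cv2.imwrite("pics/l3.png",cv2.resize(i["color"][110:250,230:400,::-1],None,fx=4,fy=4,interpolation=cv2.INTER_CUBIC))
Q=lidinfo("/tmp/side3.npz",.08,.13,None,None,(.5745,.0215))
E
```

```text
ft_force: [-0.5, -0.3, -3.1]
grip_width: 0.186
30.5 [0.5751 0.023  0.1002] [-3.09   0.51   0.091] [-0.5 -0.3 -3.1] 0.186
toolz [-0.0556  0.018 ] q [ 0.01  0.3  -0.1   1.73  0.01  1.16 -1.98]
phi -18.76 shift [ 0.6  1.7 12.1] norm 12.3 twist -0.006 tilt 3.35
2344 2115 slope [-0.0282  0.0161] z at c 0.0906 tilt deg 1.86
```

View pics/l3.png

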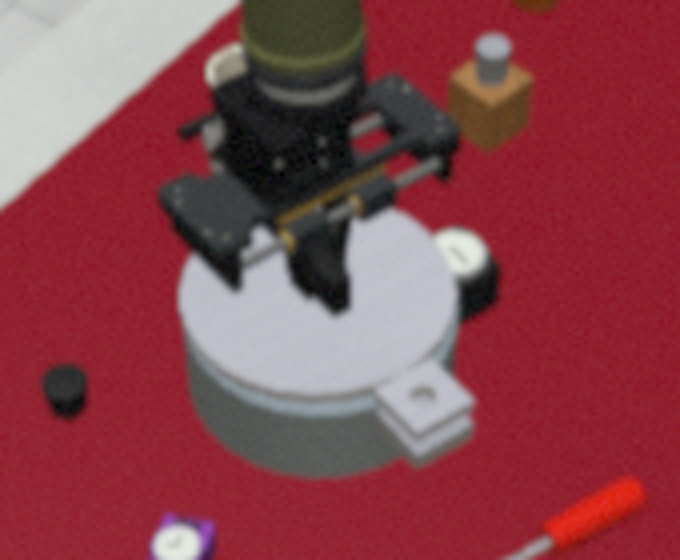

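Run:
```python
from lid import *
lidinfo("/tmp/side3.npz",.08,.13,(336,208.5),None,(.5745,.0215))
i=dict(np.load("/tmp/top3.npz")); b=np.array([.461,.0607,.0945]); p=i["R"]@b+i["t"]; p=i["K"]@p; uv=p[:2]/p[2]; print(uv)
lidinfo("/tmp/top3.npz",.08,.13,tuple(uv),None,(.5745,.0215))
```

```text
2344 2115 slope [-0.0282  0.0161] z at c 0.0906 tilt deg 1.86
lid hole px [335.4 207.8] world [0.4621 0.0598 0.0944]
[319.58909225 238.52495854]
841 776 slope [-0.0293  0.0179] z at c 0.0927 tilt deg 1.97
lid hole px [318.9 237.8] world [0.4629 0.0625 0.0967]
```

```bash
python3 -m inch '[[-1,-0.4,0.9,7,0]]' | sed -n '2p;4p'
python3 -m inch '[[-1,0,0,5,0]]' | sed -n '2p;4p'
python3 -m inch '[[-1,0,0,2,0]]' | sed -n '2p;4p'; python3 q.py
```

```text
position: [0.5739, 0.0227, 0.0931]
ft_force: [0.1, -0.2, -3.9]
position: [0.5734, 0.0228, 0.0885]
ft_force: [-5.1, -1.3, 5.1]
position: [0.5735, 0.0225, 0.0874]
ft_force: [-3.1, -0.6, 4.4]
30.98 [573.5  22.5  87.4] toolz [-0.0557  0.0178] q [ 0.013  0.308 -0.1    1.75   0.009  1.139 -1.985]
```

```bash
python3 -m inch '[[-0.4,0,0,0,0],[-0.4,0,0,0,0],[-0.4,0,0,0,0]]' | sed -n '2p;4,5p'
python3 - <<'E'
from lid import *
for n in("top","side"): np.savez("/tmp/"+n+"4.npz",**cap(n))
lidinfo("/tmp/side4.npz",.065,.1,(335.4,209),None,(.5745,.0215))
lidinfo("/tmp/top4.npz",.065,.1,(319,238.2),None,(.5745,.0215))
E
```

```text
position: [0.5755, 0.0229, 0.089]
ft_force: [0.1, -0.4, -0.1]
grip_width: 0.292
2265 2113 slope [-0.0007  0.0016] z at c 0.0797 tilt deg 0.1
lid hole px [335.4 211.7] world [0.4612 0.0606 0.0798]
825 751 slope [0.0001 0.0054] z at c 0.0799 tilt deg 0.31
lid hole px [319.1 238.7] world [0.4624 0.0625 0.0801]
```

```bash
python3 -m inch '[[-0.4,0,0,-45,0],[0,0,0,-55,0]]' | sed -n '4p'
python3 to.py 615 -263.5 150 -18.7
```

```text
ft_force: [0.7, 0.8, 0.1]
31.7 [0.5771 0.0209 0.1856] [-3.09   0.51   0.101] [0.7 0.8 0.1] 0.348
toolz [-0.0621  0.0182] q [ 0.02  0.24 -0.1   1.63  0.    1.33 -1.98]
phi -18.76 shift [129.4 257.   28. ] norm 289.1 twist -0.001 tilt 3.71
```

```bash
python3 -m inch '[[0,24,50,0,0],[0,24,50,0,0],[0,24,50,0,0],[0,24,50,0,0],[0,24,50,0,0]]' >/dev/null; python3 q.py
python3 -m inch '[[0,0,0,-15,0],[0,0,0,-15,0],[0,0,0,-15,0],[0,0,0,-15,0],[0,0,0,60,0]]' >/dev/null; python3 q.py
python3 -m inch '[[0,0,0,-15,0],[0,0,0,-15,0],[0,0,0,-15,0],[0,0,0,-15,0],[0,0,0,60,0]]' >/dev/null; python3 q.py
python3 to.py 615 -263.5 150 -18.7
```

```text
32.33 [ 618.3 -253.4  185.6] toolz [-0.0475  0.0203] q [ 0.313  0.415  0.051  1.401 -0.023  1.378 -1.518]
32.95 [ 622.1 -257.2  194.6] toolz [-0.0355  0.0146] q [ 0.314  0.41   0.053  1.388 -0.023  1.382 -1.519]
33.58 [ 629.3 -257.2  212.1] toolz [-0.0163  0.0084] q [ 0.312  0.401  0.052  1.366 -0.023  1.393 -1.519]
33.58 [ 0.6293 -0.2572  0.2121] [-3.098  0.488  0.027] [ 0.7 -0.2 -1.3] 0.503
toolz [-0.0163  0.0084] q [ 0.31  0.4   0.05  1.37 -0.02  1.39 -1.52]
phi -17.91 shift [-10.5  10.6  62.3] norm 64.1 twist 0.014 tilt 1.05
```

Reverse pump works; tilt is ~1°. Descend over the pin.

```bash
python3 -m inch '[[0,-11,11,50,0],[0,0,0,20,0]]' >/dev/null
python3 to.py 615 -263.5 57 -18.7
python3 - <<'E'
from h import *
for n in("top","side"):
    i=cap(n); save(i,n+"_p.png"); 
    W=world(i).reshape(-1,3); b=W[(W[:,2]>.078)&(W[:,2]<.09)&(np.hypot(W[:,0]-.615,W[:,1]+.264)<.03)]; print(len(b)); 
    if len(b)>5: print(b.mean(0),cv2.minEnclosingCircle(b[:,:2].astype(np.float32)*1000))
i=cv2.imread("pics/top_p.png")[130:230,370:480]; j=cv2.imread("pics/side_p.png")[70:170,300:410]
cv2.imwrite("pics/p1.png",cv2.resize(np.hstack([i,j]),None,fx=3.6,fy=3.6,interpolation=cv2.INTER_CUBIC))
E
```

```text
33.83 [ 0.6152 -0.2645  0.143 ] [-3.098  0.488  0.022] [0.1 0.2 0.8] 0.499
toolz [-0.0134  0.007 ] q [ 0.33  0.42  0.05  1.49 -0.02  1.26 -1.5 ]
phi -17.91 shift [ 0.7 -0.7 86. ] norm 86.0 twist 0.014 tilt 0.87
52
[ 0.61440438 -0.26303518  0.08420714] ((615.2247314453125, -263.9702453613281), 13.451679229736328)
48
[ 0.61133632 -0.26005266  0.08303304] ((613.5477294921875, -262.38232421875), 16.861980438232422)
```

View pics/p1.png

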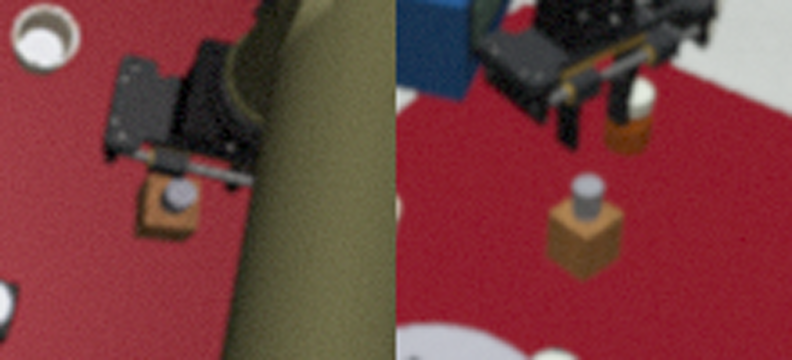

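```bash
python3 -m inch '[[0,0,-1,45,0.014],[0,0,0,20,0]]' >/dev/null
python3 to.py 614.5 -263.3 58 -18.7
```

```text
34.17 [ 0.6205 -0.2631  0.0836] [-3.096  0.507  0.007] [-0.6 -0.4 -0.5] 0.501
toolz [-0.0034  0.0048] q [ 0.33  0.46  0.05  1.54 -0.03  1.14 -1.51]
phi -18.6 shift [-5.5  2.2 25.7] norm 26.3 twist 0.002 tilt 0.34
```

```bash
python3 -m inch '[[0,-6,2,12,0],[0,0,0,12,0]]' >/dev/null
python3 to.py 614.5 -263.3 58 -18.7
```

```text
34.42 [ 0.6162 -0.2639  0.062 ] [-3.097e+00  5.060e-01 -1.000e-03] [-1.1  0.8 -0.2] 0.499
toolz [0.0012 0.0029] q [ 0.33  0.47  0.05  1.57 -0.03  1.09 -1.51]
phi -18.57 shift [-1.8 -0.   4. ] norm 4.4 twist 0.002 tilt 0.18
```

```bash
python3 -m inch '[[-1,-2,0,4,0],[-1,0,0,0,0],[-1,0,0,0,0],[-1,0,0,0,0]]' 45 
python3 to.py 614.5 -263.3 58 -18.7
```

```text
time: 34.92
position: [0.6153, -0.2637, 0.0595]
tool_rot: [-3.098, 0.507, -0.005]
ft_force: [-0.4, 0.7, -0.5]
grip_width: 0.287
34.92 [ 0.6153 -0.2637  0.0595] [-3.098  0.507 -0.005] [-0.4  0.7 -0.5] 0.287
toolz [0.0036 0.0021] q [ 0.33  0.47  0.05  1.58 -0.03  1.09 -1.51]
phi -18.57 shift [-0.9 -0.1  1.5] norm 1.8 twist 0.002 tilt 0.24
```

```bash
python3 -m inch '[[-1,0,0,-30,0],[-1,0,0,-50,0],[-1,0,0,-50,0]]' | tail -1; python3 q.py
python3 -m inch '[[-1,-36,-37,0,0],[-1,-36,-37,0,0],[-1,-36,-37,0,0],[-1,-36,-37,0,0],[-1,-36,-37,0,0]]' | tail -1; python3 q.py
python3 -m inch '[[-1,-33,-35,0,0],[-1,-30,-34,0,0]]' | tail -1
python3 to.py 461 60.7 160 -18.6
```

```text
grip_width: 0.284
35.3 [ 612.1 -263.   187.2] toolz [-0.0056  0.0052] q [ 0.325  0.375  0.056  1.45  -0.024  1.324 -1.512]
grip_width: 0.284
35.92 [502.5 -29.7 194.7] toolz [ 0.0094 -0.001 ] q [ 0.095  0.024 -0.09   1.851  0.003  1.257 -1.9  ]
grip_width: 0.292
36.17 [0.4638 0.0594 0.1952] [-3.097  0.518 -0.018] [ 1.3  0.2 -0.4] 0.292
toolz [ 0.0116 -0.0009] q [ 0.   -0.05 -0.18  1.93 -0.01  1.26 -2.08]
phi -19.0 shift [-3.4 -0.2 35.2] norm 35.3 twist -0.007 tilt 0.67
```

```bash
python3 -m inch '[[-1,-1,-1,25,0],[-1,0,0,20,0]]' | tail -1
python3 to.py 462.5 61.5 146 -18.6
python3 - <<'E'
from lid import *
for n in("top","side"): np.savez("/tmp/"+n+"5.npz",**cap(n))
j=dict(np.load("/tmp/side5.npz"))["color"][160:240,290:380,::-1]; k=dict(np.load("/tmp/top5.npz"))["color"][190:270,275:365,::-1]
cv2.imwrite("pics/p2.png",cv2.resize(np.hstack([j,k]),None,fx=4.4,fy=4.4,interpolation=cv2.INTER_CUBIC))
E
```

```text
grip_width: 0.286
36.42 [0.4639 0.0656 0.1521] [-3.097  0.505 -0.028] [-0.4 -1.2 -0.3] 0.286
toolz [0.0179 0.0003] q [-0.   -0.02 -0.19  1.98 -0.    1.16 -2.09]
phi -18.52 shift [-0.1  4.4  6.1] norm 7.5 twist 0.001 tilt 1.03
```

View pics/p2.png

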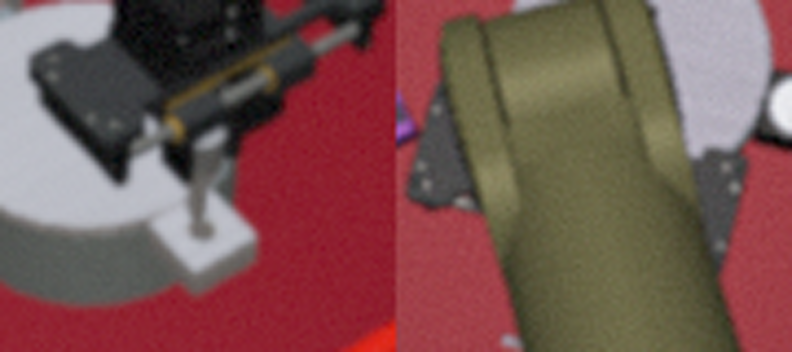

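```bash
python3 -m inch '[[-1,0,4,4,0]]' | sed -n '4p'
python3 to.py 462.5 61.5 135 -18.6
python3 - <<'E'
from lid import *
i=cap("side"); print(pix2w(i,336.1,210.5,.0945).round(4))
cv2.imwrite("pics/p3.png",cv2.resize(i["color"][170:230,300:370,::-1],None,fx=8,fy=8,interpolation=cv2.INTER_CUBIC))
E
```

```text
ft_force: [0.7, -0.2, -1.1]
36.65 [0.462  0.0615 0.1476] [-3.098  0.505 -0.024] [ 0.7 -0.2 -1.1] 0.285
toolz [0.0153 0.0004] q [ 0.   -0.02 -0.19  1.99 -0.    1.15 -2.08]
phi -18.54 shift [ 0.3 -0.1 12.6] norm 12.6 twist 0.001 tilt 0.88
[0.4556 0.0663 0.0945]
```

View pics/p3.png

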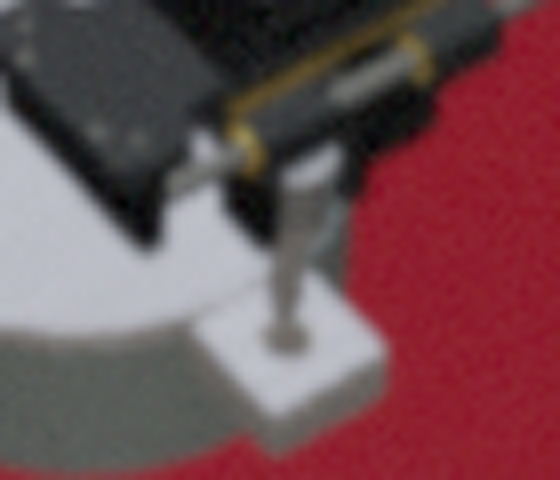

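```bash
python3 -m inch '[[-1,0,0,7,0]]' | sed -n '2p;4p'
python3 -m inch '[[-1,0,0,6,0]]' | sed -n '2p;4p'
python3 -m inch '[[-1,0,0,5,0]]' | sed -n '2p;4p'
python3 to.py 462.5 61.5 115 -18.6
```

```text
position: [0.4621, 0.0601, 0.1404]
ft_force: [0.4, -0.2, -1.2]
position: [0.4624, 0.0598, 0.1343]
ft_force: [-0.1, 0.2, -0.6]
position: [0.4626, 0.0598, 0.129]
ft_force: [-0.8, 0.2, -1.5]
37.08 [0.4626 0.0598 0.129 ] [-3.097  0.51  -0.025] [-0.8  0.2 -1.5] 0.292
toolz [ 0.016 -0.   ] q [ 0.   -0.   -0.19  2.02  0.    1.11 -2.09]
phi -18.7 shift [-0.8 -1.6 14. ] norm 14.1 twist -0.002 tilt 0.92
```

```bash
python3 -m inch '[[-1,-0.8,-1.3,6,0]]' | sed -n '2p;4p'
python3 -m inch '[[-1,0,0,7,0]]' | sed -n '2p;4p'
python3 -m inch '[[-1,0,0,7,0]]' | sed -n '2p;4p'
python3 to.py 462.5 61.5 88 -18.6
```

```text
position: [0.4625, 0.0612, 0.1227]
ft_force: [1.3, 0.3, -0.2]
position: [0.4626, 0.0614, 0.1153]
ft_force: [-0.4, -0.4, -0.4]
position: [0.4625, 0.0614, 0.1076]
ft_force: [0.3, -0.9, -0.8]
37.45 [0.4625 0.0614 0.1076] [-3.097  0.51  -0.025] [ 0.3 -0.9 -0.8] 0.289
toolz [ 0.0159 -0.0002] q [-0.    0.02 -0.19  2.04  0.01  1.07 -2.09]
phi -18.7 shift [-0.4 -0.  19.6] norm 19.6 twist -0.002 tilt 0.91
```

```bash
python3 -m inch '[[-1,0,0,8,0]]' | sed -n '2p;4p'
python3 -m inch '[[-1,0,0,7,0]]' | sed -n '2p;4p'
python3 -m inch '[[-1,0,0,5,0]]' | sed -n '2p;4p'
python3 -m inch '[[-1,0,0,2,0]]' | sed -n '2p;4p'
```

```text
position: [0.4626, 0.0613, 0.0991]
ft_force: [0.5, -0.1, -1.5]
position: [0.4626, 0.0613, 0.0914]
ft_force: [-0.5, 0.6, -0.5]
position: [0.4628, 0.0612, 0.0866]
ft_force: [-11.8, -2.0, 36.8]
position: [0.4628, 0.0613, 0.0867]
ft_force: [-9.8, -1.0, 24.9]
```

```bash
python3 -m inch '[[0,0,0,0,0],[0,0,0,0,0],[0,0,0,0,0]]' | sed -n '2p;4,5p'
python3 -m inch '[[0,0,0,-40,0],[0,0,0,-60,0],[-1,0,0,-60,0]]' | sed -n '2p;4,5p'
python3 - <<'E'
from lid import *
for n in("top","side"): np.savez("/tmp/"+n+"6.npz",**cap(n))
for n in("top","side"):
    i=dict(np.load(f"/tmp/{n}6.npz")); W=world(i).reshape(-1,3)
    b=W[(W[:,2]>.095)&(W[:,2]<.125)&(np.hypot(W[:,0]-.462,W[:,1]-.061)<.03)]; print(n,len(b), len(b) and (b.mean(0),b[:,2].max()))
lidinfo("/tmp/side6.npz",.065,.1,None,None,(.5745,.0215))
j=dict(np.load("/tmp/side6.npz"))["color"][90:250,240:440,::-1]; cv2.imwrite("pics/c1.png",cv2.resize(j,None,fx=3.7,fy=3.7,interpolation=cv2.INTER_CUBIC))
E
python3 to.py 735 -33 220 -18.6
```

```text
position: [0.4638, 0.0616, 0.0874]
ft_force: [0.1, -0.6, -0.2]
grip_width: 0.481
position: [0.4576, 0.061, 0.2453]
ft_force: [0.9, -0.6, 0.7]
grip_width: 0.447
top 0 0
side 96 (array([0.45911467, 0.06610507, 0.10870594]), np.float64(0.11607014011749027))
2659 2413 slope [0.0006 0.0027] z at c 0.0797 tilt deg 0.16
38.8 [0.4619 0.0618 0.251 ] [-3.097  0.51  -0.027] [ 0.1  1.3 -0.5] 0.371
toolz [0.0177 0.0001] q [ 0.01 -0.09 -0.18  1.85 -0.01  1.37 -2.07]
phi -18.69 shift [288.5   2.5  35.9] norm 290.8 twist -0.002 tilt 1.01
```

View pics/c1.png

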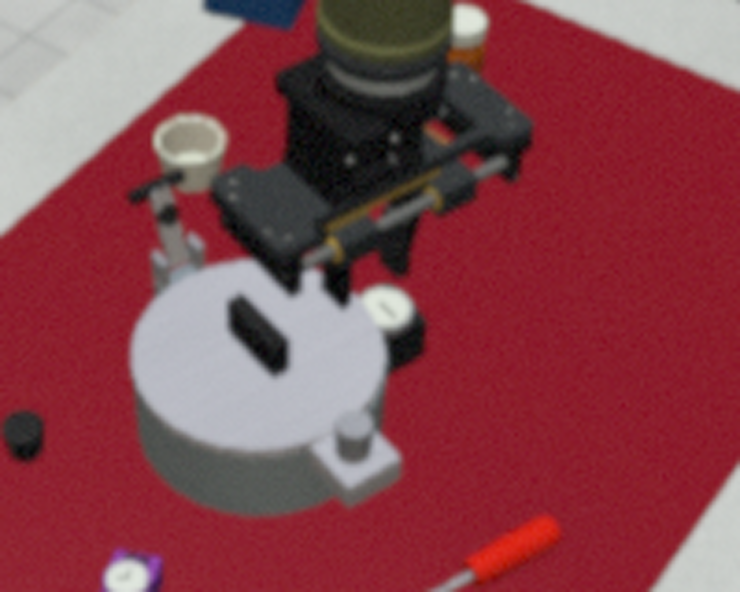

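```bash
python3 -m inch '[[-1,56,0,0,0],[-1,56,0,0,0],[-1,56,0,0,0],[-1,56,0,0,0],[-1,50,0,0,0]]' | tail -1
python3 to.py 725 -30 200 -18.7
python3 - <<'E'
from lid import *
i=cap("top"); W=world(i).reshape(-1,3); o=np.array([.574,.0222]);a=np.radians(161)
for n in("top","side"):
    i=cap(n); W=world(i).reshape(-1,3); C=i["color"].reshape(-1,3)
    b=W[(W[:,2]>.135)&(W[:,2]<.165)&(np.hypot(W[:,0]-.694,W[:,1]+.0175)<.05)&(C.max(1)<90)]; print(n,len(b))
    if len(b)>4: d=b[:,:2]-o; print(b.mean(0).round(4),"pot x",(d@[np.cos(a),np.sin(a)]).mean().round(4),"pot y",(d@[-np.sin(a),np.cos(a)]).mean().round(4))
E
```

```text
grip_width: 0.005
39.42 [ 0.727  -0.0253  0.2547] [-3.098  0.502 -0.031] [ 0.7 -0.2  0.2] 0.005
toolz [ 0.02   -0.0001] q [ 0.06  0.46 -0.1   1.19  0.04  1.47 -1.92]
phi -18.4 shift [-1.4  5.4 54.7] norm 55.0 twist 0.005 tilt 1.15
top 29
[ 0.7    -0.013   0.1466] pot x -0.1306 pot y -0.0077
side 49
[ 0.6965 -0.0193  0.1469] pot x -0.1293 pot y -0.0006
```

```bash
python3 -m inch '[[-1,2,5,40,0],[-1,0,0,45,0],[-1,0,0,30,0]]' | sed -n '2p;4p'
python3 to.py 728 -31 130 -18.7
```

```text
position: [0.7285, -0.0289, 0.1373]
ft_force: [0.5, -0.6, -0.3]
39.95 [ 0.7285 -0.0289  0.1373] [-3.096  0.501 -0.034] [ 0.5 -0.6 -0.3] 0.007
toolz [0.022  0.0015] q [ 0.07  0.52 -0.1   1.35  0.05  1.25 -1.92]
phi -18.39 shift [0.1 2.2 7.3] norm 7.7 twist 0.005 tilt 1.27
```

```bash
python3 -m inch '[[-1,-14,1,4,0],[-1,-14,0,0,0],[-1,-14,0,0,0]]' | sed -n '2p;4p'
python3 -m inch '[[-1,-12,0,0,0],[-1,-12,0,0,0]]' | sed -n '2p;4p'
python3 -m inch '[[-1,-12,0,0,0]]' | sed -n '2p;4p'
python3 - <<'E'
from lid import *
o=np.array([.574,.0222]);a=np.radians(161); s=st(); print("tcp pot",((s["position"][:2]-o)@[np.cos(a),np.sin(a)]).round(4),((s["position"][:2]-o)@[-np.sin(a),np.cos(a)]).round(4))
i=cap("side"); cv2.imwrite("pics/c2.png",cv2.resize(i["color"][90:230,230:380,::-1],None,fx=4,fy=4,interpolation=cv2.INTER_CUBIC))
E
```

```text
position: [0.6874, -0.0163, 0.1319]
ft_force: [3.8, -1.0, -1.9]
position: [0.664, -0.0083, 0.1326]
ft_force: [3.7, -1.1, 0.5]
position: [0.6526, -0.0046, 0.1324]
ft_force: [5.3, -1.8, -2.5]
40.7 [ 0.6526 -0.0046  0.1324] [-3.097  0.499 -0.055] [ 5.3 -1.8 -2.5] 0.006
tcp pot -0.083 -0.0003
```

View pics/c2.png

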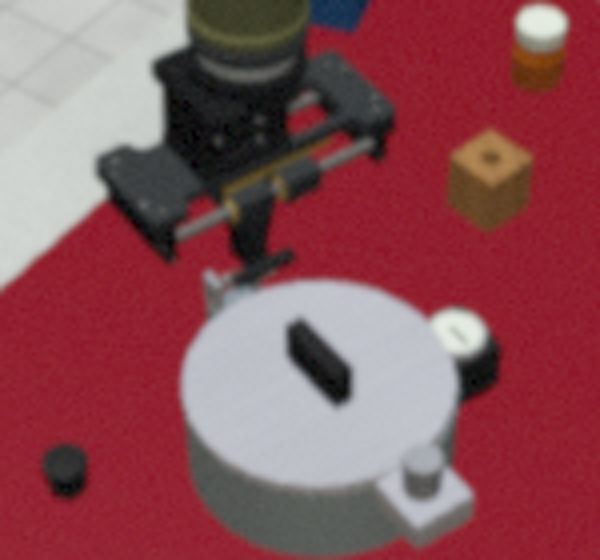

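```bash
python3 -m inch '[[-1,2,0,-28,0],[-1,-24,0,-2,0]]' | sed -n '2p;4p'
python3 to.py 629.8 3 140 -18.7
```

```text
position: [0.626, 0.004, 0.1614]
ft_force: [0.6, 0.6, -0.0]
41.0 [0.626  0.004  0.1614] [-3.097  0.498 -0.041] [ 0.6  0.6 -0. ] 0.012
toolz [0.0268 0.0004] q [ 0.05  0.29 -0.12  1.62  0.04  1.21 -1.97]
phi -18.29 shift [ 3.3 -0.1 21.5] norm 21.7 twist 0.007 tilt 1.54
```

```bash
python3 -m inch '[[-1,3,0,15,0],[-1,-1,0,15,0]]' | sed -n '2p;4p'
python3 -m inch '[[-1,-2,0,12,0],[-1,-2,0,10,0]]' | sed -n '2p;4p'
python3 to.py 623.5 5 97 -18.7
```

```text
position: [0.6256, 0.0056, 0.1318]
ft_force: [-8.6, 0.5, 11.6]
position: [0.6194, 0.0082, 0.1072]
ft_force: [-1.3, 0.5, 2.9]
41.5 [0.6194 0.0082 0.1072] [-3.096  0.495 -0.022] [-1.3  0.5  2.9] 0.006
toolz [0.0147 0.0037] q [ 0.05  0.33 -0.12  1.68  0.04  1.12 -1.97]
phi -18.15 shift [ 4.8  1.8 10.2] norm 11.4 twist 0.01 tilt 0.87
```

```bash
python3 -m inch '[[-1,4,1,7,0]]' | sed -n '2p;4p'
python3 -m inch '[[-1,0,0,5,0]]' | sed -n '2p;4p'
python3 -m inch '[[-1,0,0,3,0]]' | sed -n '2p;4p'
python3 q.py
```

```text
position: [0.6222, 0.0065, 0.0988]
ft_force: [-1.2, 1.3, 2.3]
position: [0.6229, 0.0061, 0.0944]
ft_force: [-8.7, -0.6, 28.0]
position: [0.623, 0.006, 0.0944]
ft_force: [-12.5, 1.0, 27.5]
41.88 [623.    6.   94.4] toolz [0.0122 0.0039] q [ 0.05   0.348 -0.122  1.681  0.043  1.103 -1.971]
```

Down at a hard stop (TCP 94.4, expected 95). Retreat and check everything.

```bash
python3 -m inch '[[-1,0,0,-20,0],[-1,0,0,-60,0],[-1,0,0,-60,0],[-1,0,0,-60,0]]' | sed -n '2p;4p'
python3 -m inch '[[-1,0,60,0,0],[-1,0,60,0,0],[-1,0,60,0,0],[-1,0,60,0,0],[-1,0,40,0,0]]' | sed -n '2p;4p'
python3 - <<'E'
from lid import *
for n in("top","side"): np.savez("/tmp/"+n+"7.npz",**cap(n))
o=np.array([.574,.0222]);a=np.radians(161)
for n in("top","side"):
    i=dict(np.load(f"/tmp/{n}7.npz")); W=world(i).reshape(-1,3); C=i["color"].reshape(-1,3)
    d=W[:,:2]-o; px=d@[np.cos(a),np.sin(a)]; py=d@[-np.sin(a),np.cos(a)]
    m=(C.max(1)<100)&(abs(px+.046)<.012)&(abs(py)<.03)&(W[:,2]>.08); print(n,"clampbar",m.sum(),W[m].mean(0).round(4),W[m][:,2].max().round(4),"pot",px[m].mean().round(4),py[m].mean().round(4))
    b=W[(W[:,2]>.104)&(W[:,2]<.125)&(np.hypot(W[:,0]-.462,W[:,1]-.061)<.03)]; print(" pin head",len(b),b.mean(0).round(4),np.median(b[:,2]).round(4))
    lidinfo(f"/tmp/{n}7.npz",.065,.1,None,None,(.5745,.0215))
i=dict(np.load("/tmp/side7.npz"));save(i,"f_side.png")
E
```

```text
position: [0.62, 0.0026, 0.2924]
ft_force: [0.0, -0.1, 0.2]
position: [0.5375, -0.2699, 0.2961]
ft_force: [0.9, -0.2, 0.4]
top clampbar 41 [0.6162 0.0087 0.0936] 0.0986 pot -0.0443 -0.001
 pin head 66 [0.4635 0.0615 0.1117] 0.1119
2867 2508 slope [0.001  0.0018] z at c 0.0801 tilt deg 0.12
side clampbar 32 [0.6147 0.0116 0.094 ] 0.0971 pot -0.042 -0.0033
 pin head 74 [0.46   0.0645 0.111 ] 0.111
2757 2447 slope [0.0003 0.0018] z at c 0.0797 tilt deg 0.11
```

View pics/f_side.png

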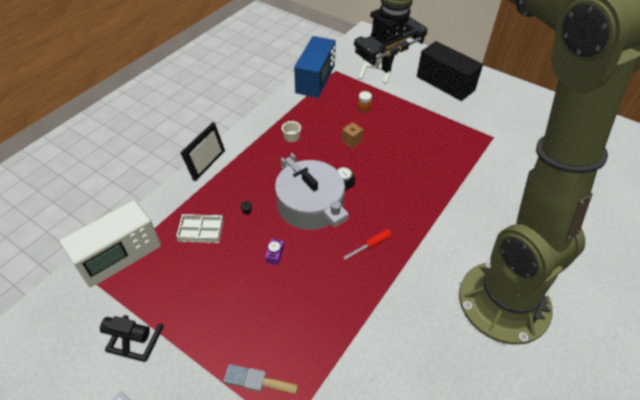

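```bash
python3 -c "
from bench import ctrl
print(ctrl.close_job(), ctrl.get_state()['time'])"
```

```text
the job is handed in; nothing more can be done
the job is handed in; nothing more can be done
```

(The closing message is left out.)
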